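# Reload the desk tape dispenser

### The job

Reload the tape dispenser: lift out its empty spindle with the orange grip, run it through the cores of the yellow, blue and green rolls where they stand in the rack, and lift all three off together. Lower the loaded spindle back until it rests fully home in both cradle slots (either way round, do not let it drop), with all three rolls hanging on it between the cheeks, and let go. Leave everything else on the desk where it is.

Things in the scene. Friction and masses are not known exactly. Their poses are not given: they have to be found in the camera images.
- dispenser: Fixed tape dispenser: black base 150 x 106 x 14 mm, two upright grey cheeks, steel cutter (46 mm high) at x -76 to -55 mm. Origin: centre of the base's underside, z up; spindle lies along y. Cheeks: plates 5 mm thick, 70 mm wide in x, 76 mm high, centred at y = +-44.25 mm. Slot in each at x = 0, open at top: 21 mm wide from z 53 to 68 mm, flaring at 45 deg to 37 mm at z 76.
- dispenser_seat (a point): Where the spindle's axis lies fully home: midway between the two cheeks, 62 mm above the dispenser's underside, axes as the dispenser's. The neck lies in one cheek's slot (3.5 mm play each way along y), flange inside that cheek, rod in the other slot. Either way round: the spindle's origin is then 34.25 mm from this point along y, on the grip's side. Rolls hang between the cheeks.
- spindle: Loose spindle, 0.1 kg, at first home and empty, grip on the dispenser's -y side. Origin on its axis at the flange's roll side; x to the tip. x -76 to -16 mm: orange grip, 20 mm square, two sides upright at the start; -16 to -4: neck, 18 mm dia.; -4 to 0: orange flange, 34 mm dia.; 0 to 88: rod, 18 mm dia., then taper to 8 mm at 96. Rolls must lie within x 0 to 72 mm to go between the cheeks.
- spindle_grip (a point): Centre of the spindle's orange grip (60 mm long, 20 mm square), on the axis 46 mm behind the spindle's origin. The empty spindle balances near x = 13 mm in its frame, so it must be gripped firmly here.
- spindle_tip (a point): Tip of the spindle's rod, on the axis, 96 mm from the spindle's origin.
- rack: Fixed pale wooden refill rack, 90 x 70 x 60 mm. Origin: centre of its underside, z up. Rolls stand in a row along y, rest on two bars and lift straight out. End plates 5 mm thick, outer faces at y = +-35 mm, each with a fork slot open at the top, 30 mm wide, down to z 30 mm: the rod passes along y through either end and can be lifted out, the flange stops against the plate.
- rack_axis (a point): Common axis of the three standing rolls, at the middle of the row, 48 mm above the rack's underside; axes as the rack's, the rolls' axis along y. A tall pen pot stands in line with one end of the rack and blocks it; a flat note pad lies in line with the other, free end.
- roll_yellow: Loose yellow roll of tape: 64 mm outside diameter, 18 mm wide, round hole of 26 mm in a cardboard core; about 60 g. Origin: its centre; its axis is its own y. Stands on edge in the rack in any of the three places, at y = -19.3, 0 or +19.3 mm in the rack's frame.
- roll_blue: Loose blue roll of tape, same size, mass and axes as the yellow one, in another of the rack's three places.
- roll_green: Loose green roll of tape, same size, mass and axes as the yellow one, in the last of the rack's three places.
- pen_pot: Bystander: black round pen pot, 76 mm in diameter, 100 mm high, with pens and a knife standing up to 165 mm high in it; loose, 0.35 kg. Origin: centre of its underside. Stands in line with one end of the rack, 128 to 150 mm from the rack's centre.
- note_pad: Bystander: pale yellow pad of sticky notes, 76 x 76 x 12 mm, loose, lying flat in line with the other end of the rack. Origin: centre of its underside.
- laser_meter: Bystander: yellow and black laser distance meter, 52 x 118 x 30 mm, long along its y, lying before the rack. Origin: centre of its underside.
- tape_measure: Bystander: green tape measure lying flat, about 70 x 70 x 39 mm, behind the rack. Origin: centre of its underside.
- mouse: Bystander: black computer mouse, 108 x 60 x 34 mm, long along its x, beyond the dispenser. Origin: centre of its underside.
- stapler: Bystander: blue stapler, 36 x 130 mm, 58 mm high, long along its y, at the back on the left. Origin: centre of its underside.
- water_bottle: Bystander: clear water bottle, 66 mm in diameter, 200 mm high, standing behind in the middle. Origin: centre of its underside.
- roll_black: Bystander: black spare roll of tape, 64 mm diameter, 18 mm high, lying flat in the middle. Origin: its centre, 9 mm above the desk.
Mind the look-alikes: they are no part of the job. Leave any pink look-alike of the dispenser alone. There is more than one size of the roll_yellow; the one meant has the size given above.

How it is judged:
By the outcome, as a careful person would: the job done as asked, in the order asked, and still so for the second after the job is handed in, with the robot touching nothing.
It also fails if it takes over 67 s, if anything falls off the work surface, if the arm or the gripper's body presses on something with over 40 N, if the wrist force passes 120 N, or if a joint passes its speed limit or range.

### The arm

A 6-joint arm with a two-finger parallel gripper is mounted at the origin on the work surface. World frame = base frame: x ahead of the robot, y to its left, z up, the work surface at z = 0. Lengths are in m, angles in degrees, forces in N, time in s.
With the tool pointing down it reaches from about 0.3 to 0.75 m from the base axis. Payload 8.5 kg.
Tool frame: the origin (TCP) lies at the very end of the fingers, on their centre line; the grasp point (between the pads) lies 19 mm behind it (env.grip_point_offset is the distance from the TCP to the grasp point, in m); z points along the fingers, y is the direction in which the jaws open and shut (so a half turn about z gives the same grasp; the last joint's range is limited). The gripper opens to 85 mm and grips with 20 to 120 N. Pads are 22 mm wide; open, the fingers measure 114 mm over their backs; the gripper's body (76 mm by 85 mm) begins 54 mm behind the grasp point. The pads swing forward as they close: fully open they stand 13 mm farther back than shut.
Start: joints at [61.06, 21.807, 74.336, -0, 83.858, -12.336], TCP at [0.157, 0.527, 0.231] pointing down, gripper open.
Joint ranges: [-178.18, 178.18], [-50.72, 133.34], [12.68, 142.11], [-81.47, 261.47], [9.98, 163.14], [-165.26, 165.26]. Speed limits (degrees/s): [136.94, 136.94, 180, 180, 180, 180].

### API

Orientations are given as a 3x3 rotation matrix whose columns are the frame's x, y, z axes.
In Python, from rig import env gives the robot as it stands.
- The arm moves only by the tool move_arm, never from a script. Its argument "moves" is a list of rows, each a list of 4 numbers: the shift along the tool's x, y, z in mm, then the turn about the tool's z in rad. In form: [[tx, ty, tz, spin], ...]. A call has 1 to 20 rows; each row is the pose to reach, as a shift and turn from the pose commanded when the call began, along the tool's axes at that moment; what a row does not reach only later rows make up. A row lasts 1/10 s, in which the tool goes at most 50 mm and 8.59 degrees, less where a joint would pass 70% of its speed; a pose out of reach is approached as far as the arm can. A call with a gripper value outside its range is refused whole. "grip" is the closure, from 0 (fully open) to 1 (shut), set as the call begins (left out, the last holds). The fingers move at their own pace and stop on an object; "grip_force" is the grip in N (left out, the last holds). Time passes only in rows, so rows that repeat a pose let the fingers close. It gives the time, the measured TCP pose, the force and the opening at its end, in the units of the state.
- env.observe(): the state, without advancing time (a new reading comes with each control period).
- env.get_image(name): name is "side" or "top"; returns the picture (400x640x3 uint8, red, green, blue); there is no depth.
- env.get_calibration(name): a dict with "fovy" (degrees; the focal length in pixels is half the picture's height over the tangent of half this angle, whatever the lens; pixels are square), "cx", "cy" (the principal point, pixels), "extrinsics" (4x4, takes a point from world to camera coordinates). Camera axes: x right, y up, looking along -z (the intrinsics and any distortion apply to the point x, -y, -z); pixel columns grow to the right and rows downward; lengths in m; the calibration is good to about 2 mm. A picture is of the moment at which its call begins. get_calibration takes no time and is no camera call.
- env.close_job(): hands the job in, once; it reports no verdict.
Trained networks look in the newest picture that a camera, given by its name, has taken for a name from the list of things; names that differ only in an ending like _2 or _b are one class to them, and where a whole thing is asked for, a point or a joint stands for the part that bears it (a point fixed in the world has none). Each returns a list of dicts, best first, with "conf" (0 to 1); they miss things now and then, are a little off and sometimes report something else, mostly with a low value. They report only what shows in the picture. A call takes as long as a camera call. They do not tell look-alikes from the thing itself.
- env.silhouettes(camera, name): "region" (400x640 bool, what is visible of it) and "point" ([row, column] in pixels, amid what is visible of it).
- env.tip_of(camera, name): "point" ([row, column] in pixels: a listed point, or the origin of a listed thing).
The state is a dict: "time_s": time; "q": joint angles; "qvel": joint speeds; "joint_efforts": joint torques, N m; "position": TCP position; "tool_rot": TCP orientation; "ft_force": force on the tool from outside, world axes, zero at the start; "wrist_torque": the same for the moment, N m; "grip_width": finger opening in m.
Only numpy, scipy, OpenCV 4.12 (cv2) and the standard library are available. Lean on these libraries where they do the work, as an engineer would, in place of code of your own. Each camera call takes 0.05 s, during which the arm holds its last target.

## Working session

There is one attempt and no reset: what is moved stays moved. The work goes in short steps, Python scripts to look and compute and a tool call to move; the robot and the scene stay as the last step left them, time stands still between calls to the robot, and variables do not carry over. Pictures are saved under pics/ and viewed, and the job is handed in when it is done.

Besides the shell and the picture viewer there is one more tool, called in YAML: its name, and indented under it one key for each argument. move_arm: Moves the arm, as the interface text tells. Its arguments: {"type":"object","properties":{"moves":{"type":"array"},"grip":{"type":"number"},"grip_force":{"type":"number"}},"required":["moves"]}

```bash
ls; mkdir -p pics; python3 - <<'E'
from rig import env
import cv2,json
s=env.observe();print({k:s[k] for k in('time_s','position','tool_rot','grip_width')}, env.grip_point_offset)
for c in('side','top'):
    im=env.get_image(c);cv2.imwrite(f'pics/{c}0.png',im[:,:,::-1]);print(c,env.get_calibration(c))
E
```

```text
pics
{'time_s': 0.0, 'position': array([0.1570272 , 0.52678221, 0.23070038]), 'tool_rot': array([[-9.58304579e-01,  2.85747829e-01, -7.15193257e-04],
       [ 2.85748565e-01,  9.58303685e-01, -1.34319221e-03],
       [ 3.01558075e-04, -1.49155269e-03, -9.99998842e-01]]), 'grip_width': 0.08547184622401277} 0.0187
side {'fovy': 53.76107096358972, 'cx': 320.62951956151124, 'cy': 206.22062506649715, 'extrinsics': array([[ 0.86695527, -0.49823213,  0.0123816 , -0.49693512],
       [ 0.3534217 ,  0.63211292,  0.6895842 , -0.28734075],
       [-0.35139957, -0.59346273,  0.72409967, -0.7257935 ],
       [ 0.        ,  0.        ,  0.        ,  1.        ]])}
top {'fovy': 52.04066426863026, 'cx': 328.73714190937653, 'cy': 202.20517149713544, 'extrinsics': array([[ 0.00913969, -0.99995031,  0.0039799 ,  0.00430257],
       [ 0.98575938,  0.00967817,  0.16788321, -0.58831646],
       [-0.16791339,  0.00238882,  0.98579886, -0.95507314],
       [ 0.        ,  0.        ,  0.        ,  1.        ]])}
```

View pics/side0.png

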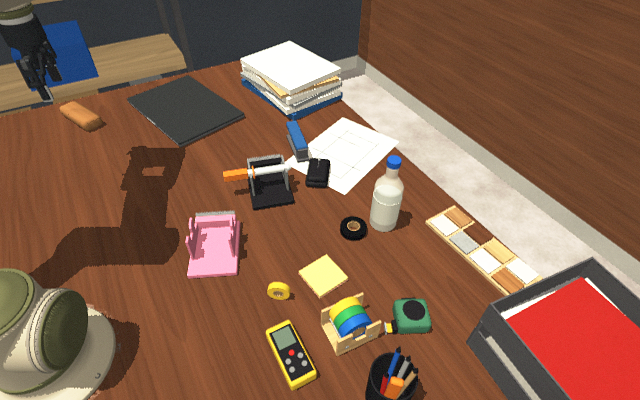

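View pics/top0.png

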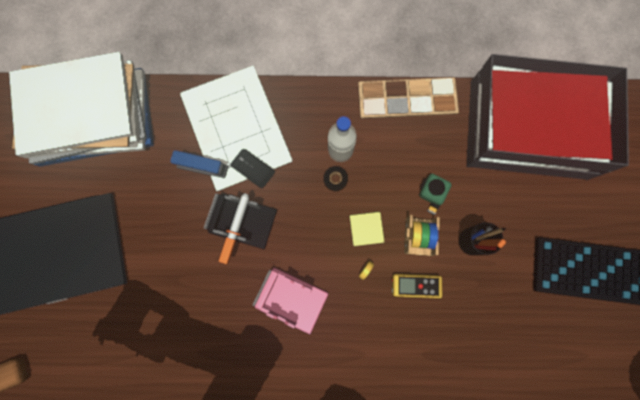

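Side view: dispenser (270,180) with orange grip left at (236,174); pink look-alike (215,245); rack (350,322) with yellow, blue and green rolls; small yellow look-alike roll (279,291); pad (323,275); pot (392,380). Top view: dispenser (240,220), rack (423,235), pad on the rack's left (+y), pot on its right.

```bash
cat > h.py <<'E'
import numpy as np, cv2
from rig import env
def cam(c):
    k=env.get_calibration(c);E=k['extrinsics'];f=200/np.tan(np.radians(k['fovy']/2));return f,k['cx'],k['cy'],E
def ray(c,p):
    f,cx,cy,E=cam(c);r,q=p
    d=np.array([(q-cx)/f,-(r-cy)/f,-1.]);R=E[:3,:3];o=-R.T@E[:3,3];return o,R.T@d/np.linalg.norm(d)
def atz(c,p,z):
    o,d=ray(c,p);return o+d*(z-o[2])/d[2]
def proj(c,P):
    f,cx,cy,E=cam(c);X=E[:3,:3]@np.asarray(P)+E[:3,3];return np.array([cy-f*X[1]/-X[2],cx+f*X[0]/-X[2]])
def tri(ps):
    A=np.zeros((3,3));b=np.zeros(3);rs=[]
    for c,p in ps:
        o,d=ray(c,p);M=np.eye(3)-np.outer(d,d);A+=M;b+=M@o;rs.append((o,M))
    X=np.linalg.solve(A,b);return X,[1e3*np.linalg.norm(M@(X-o)) for o,M in rs]
E
python3 - <<'E'
from h import *
np.set_printoptions(precision=4,suppress=True)
for n in['dispenser','dispenser_seat','spindle','spindle_grip','spindle_tip','rack','rack_axis','roll_yellow','roll_blue','roll_green','pen_pot','note_pad']:
    D={}
    for c in('side','top'):
        D[c]=env.tip_of(c,n)
        print(n,c,[(np.round(d['point'],1),round(d['conf'],2)) for d in D[c][:3]])
    if D['side'] and D['top']:
        print('   ',*tri([(c,D[c][0]['point']) for c in D]))
print(env.observe()['time_s'])
E
```

```text
dispenser side [(array([249. , 214.4]), 0.73), (array([186.8, 268.8]), 0.72)]
dispenser top [(array([221.1, 244.4]), 0.91), (array([297.9, 287.6]), 0.65)]
    [ 0.4658  0.2522 -0.1648] [np.float64(99.21500805941012), np.float64(99.21500805941004)]
dispenser_seat side [(array([234.4, 211.2]), 0.96), (array([167.6, 269. ]), 0.92), (array([188.1, 268.3]), 0.28)]
dispenser_seat top [(array([216.3, 240.3]), 0.67)]
    [ 0.4696  0.2503 -0.0976] [np.float64(100.47071581878042), np.float64(100.47071581878053)]
spindle side [(array([174.8, 256. ]), 0.84)]
spindle top [(array([235.3, 232.5]), 0.67), (array([219.8, 245.1]), 0.25)]
    [0.5113 0.2395 0.0504] [np.float64(6.797642771075545), np.float64(6.797642771075471)]
spindle_grip side [(array([173.6, 235.2]), 0.97), (array([325.3, 354.6]), 0.67)]
spindle_grip top [(array([248.5, 224.1]), 0.84)]
    [0.4715 0.2584 0.0585] [np.float64(0.9053539954279466), np.float64(0.905353995427972)]
spindle_tip side [(array([168. , 289.5]), 0.64)]
spindle_tip top [(array([238.5, 421.2]), 0.72), (array([196.5, 244.2]), 0.55)]
    [ 0.4596 -0.1333  0.3832] [np
[... 879 characters left out ...]
de [(array([316.6, 348.5]), 0.79), (array([331.6, 348. ]), 0.48)]
roll_green top [(array([236.1, 417.6]), 0.52)]
    [ 0.5105 -0.209   0.041 ] [np.float64(2.81208203786889), np.float64(2.8120820378688203)]
pen_pot side [(array([399. , 386.2]), 0.91)]
pen_pot top [(array([233.8, 414.2]), 0.7), (array([240.1, 471.5]), 0.67), (array([238.5, 420.5]), 0.55)]
    [ 0.5699 -0.2873 -0.3103] [np.float64(26.401212575226374), np.float64(26.40121257522637)]
note_pad side [(array([272.1, 323.3]), 0.65), (array([167. , 289.5]), 0.43)]
note_pad top [(array([230.6, 363.3]), 0.68), (array([252. , 225.4]), 0.58)]
    [ 0.528  -0.0799  0.0105] [np.float64(5.139056859920162), np.float64(5.1390568599203545)]
1.3
```

```bash
cat >> h.py <<'E'
def Rz(a): return np.array([[np.cos(a),-np.sin(a),0],[np.sin(a),np.cos(a),0],[0,0,1]])
def disp_lines():
    L=[]
    for s in(-1,1):
        for y in (41.75,46.75):
            o=[(-35,14),(-35,76),(-18.5,76),(-10.5,68),(-10.5,53),(10.5,53),(10.5,68),(18.5,76),(35,76),(35,14)]
            o=[(a,s*y,z) for a,z in o]; L+=list(zip(o,o[1:]))
    b=[(-75,-53),(75,-53),(75,53),(-75,53)];
    for i in range(4): L.append(((*b[i],14),(*b[(i+1)%4],14)))
    return np.array(L)/1e3
def rack_lines():
    L=[]
    for y in(-35,-30,30,35):
        o=[(-45,0),(-45,60),(-15,60),(-15,30),(15,30),(15,60),(45,60),(45,0)]
        o=[(a,y,z) for a,z in o]; L+=list(zip(o,o[1:]))
    return np.array(L)/1e3
def circ(y,r,z,n=40):
    t=np.linspace(0,2*np.pi,n+1);p=[(r*np.cos(a),y,z+r*np.sin(a)) for a in t];return np.array(list(zip(p,p[1:])))/1e3
def overlay(c,items,box,fn,k=6,im=None):
    im=env.get_image(c) if im is None else im
    r0,r1,c0,c1=box;v=cv2.resize(im[r0:r1,c0:c1,::-1],None,fx=k,fy=k,interpolation=cv2.INTER_CUBIC)
    raw=v.copy()
    for L,(x,y,a),col in items:
        for p,q in L:
            u=[]
            for w in(p,q):
                e=proj(c,Rz(a)@w+[x,y,0]);u.append((int(round((e[1]-c0+.5)*k)),int(round((e[0]-r0+.5)*k))))
            cv2.line(v,u[0],u[1],col,1,cv2.LINE_AA)
    cv2.imwrite(fn,v); cv2.imwrite(fn.replace('.png','_raw.png'),raw)
E
python3 - <<'E'
from h import *
import pickle
ims={c:env.get_image(c) for c in('side','top')};np.savez('im0.npz',**ims)
overlay('top',[],(180,275,190,290),'pics/a.png',6,ims['top'])
overlay('side',[],(145,215,215,305),'pics/b.png',8,ims['side'])
overlay('top',[],(190,270,340,500),'pics/c.png',5,ims['top'])
overlay('side',[],(250,400,265,435),'pics/d.png',4,ims['side'])
E
cd pics; python3 -c "
import cv2
for a,b,o in(('a','b','ab'),('c','d','cd')):
    A=cv2.imread(a+'.png');B=cv2.imread(b+'.png');print(A.shape,B.shape)"
```

```text
(570, 600, 3) (560, 720, 3)
(400, 800, 3) (600, 680, 3)
```

View pics/a.png

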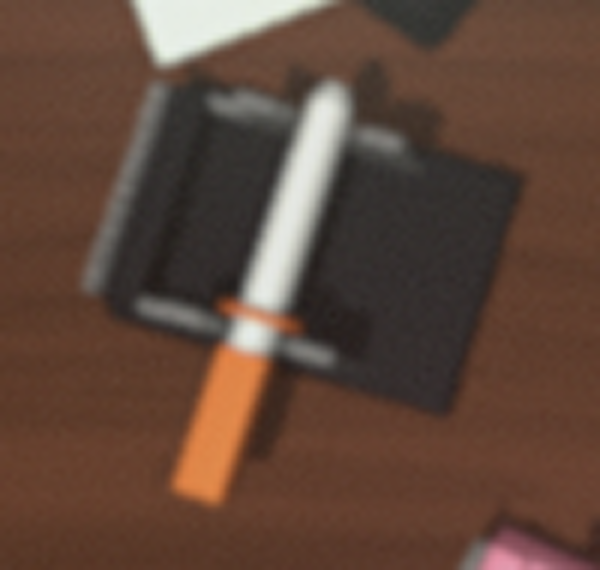

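View pics/b.png

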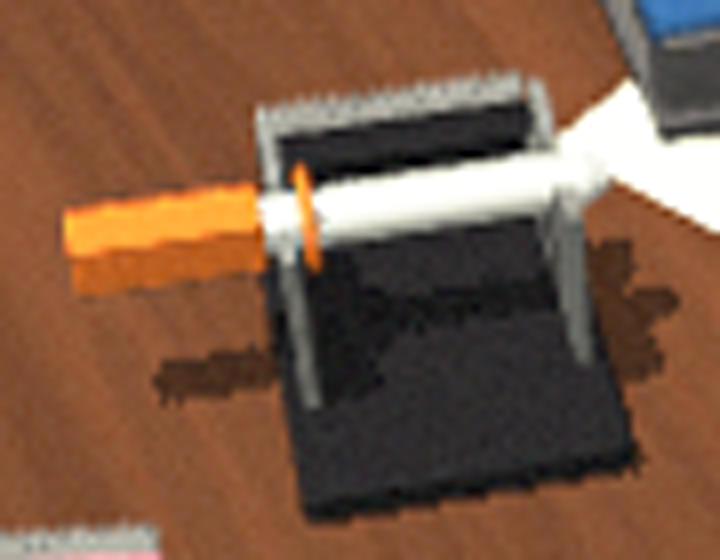

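View pics/c.png

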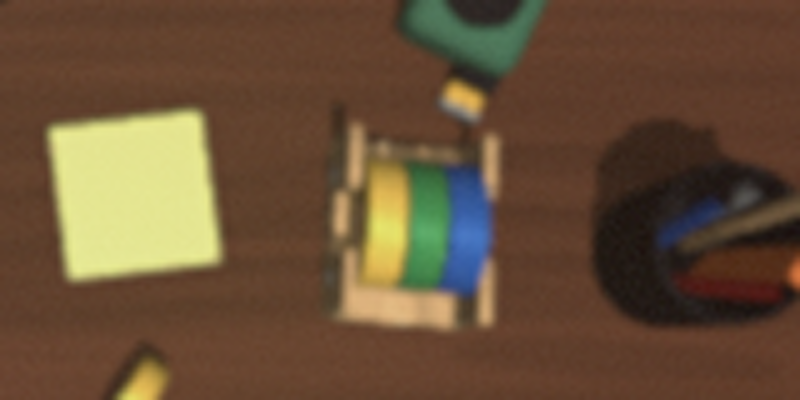

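View pics/d.png

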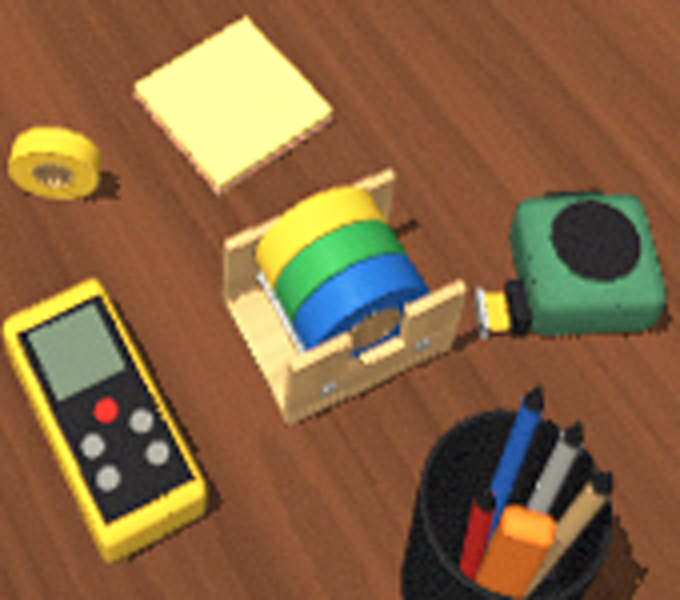

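```bash
cat > fit.py <<'E'
from h import *
from scipy.optimize import least_squares
def conv(z,k,r0,c0): return np.array([z[1]/k-.5+r0,z[0]/k-.5+c0])
A=('top',6,180,190);B=('side',8,145,215);C=('top',5,190,340);D=('side',4,250,265)
def fit(obs,x0,n):
    def res(p):
        r=[]
        for (c,k,r0,c0),z,P in obs:
            P=np.array(P,float)
            if n==4 and P[2]==62: P[1]+=p[3]
            r+=list(proj(c,Rz(p[2])@(P/1e3)+[p[0]/1e3,p[1]/1e3,0])-conv(z,k,r0,c0))
        return np.array(r)
    s=least_squares(res,x0,x_scale=[1,1,.01,1][:n],loss='soft_l1');return s.x,res(s.x).reshape(-1,2)
o=[(A,(522,175),(75,53,14)),(A,(447,412),(75,-53,14)),(A,(198,498),(0,-110.25,62)),(A,(333,85),(0,61.75,62)),
(B,(305,492),(75,-53,14)),(B,(630,445),(75,53,14)),(B,(70,252),(0,-110.25,62)),(B,(605,165),(0,61.75,62))]
d,r=fit(o,[520,240,-1.8,0],4);print('disp',d,np.degrees(d[2]));print(r.round(1))
o=[(C,(499,135),(45,-35,60)),(C,(493,327),(-45,-35,60)),
(D,(464,284),(45,-35,60)),(D,(290,368),(-45,-35,60)),(D,(292,421),(-45,-35,0)),(D,(388,170),(45,35,60)),(D,(225,238),(-45,35,60))]
k,r=fit(o,[510,-215,0],3);print('rack',k,np.degrees(k[2]));print(r.round(1))
np.savez('fit.npz',d=d,k=k)
im=np.load('im0.npz')
dp=(d[0]/1e3,d[1]/1e3,d[2]);kp=(k[0]/1e3,k[1]/1e3,k[2])
sp=np.array([((-10,-110.25,72),(10,-110.25,72)),((-10,-50.25,72),(10,-50.25,72)),((-10,-50.25,72),(-10,-110.25,72)),((10,-50.25,72),(10,-110.25,72))],float)
sp[:,:,1]+=d[3];sp/=1e3
fl=circ(-34.25+d[3],17,62)
I=[(disp_lines(),dp,(0,255,0)),(sp,dp,(255,255,0)),(fl,dp,(255,0,255))]
overlay('top',I,(180,275,190,290),'pics/a1.png',6,im['top']);overlay('side',I,(145,215,215,305),'pics/b1.png',8,im['side'])
I=[(rack_lines(),kp,(0,0,255)),(np.concatenate([circ(y,32,48) for y in(-28.3,-10,10,28.3)]+[circ(-28.3,13,48)]),kp,(255,255,255))]
overlay('top',I,(190,270,340,500),'pics/c1.png',5,im['top']);overlay('side',I,(250,400,265,435),'pics/d1.png',4,im['side'])
E
python3 fit.py
```

```text
disp [546.63774385 229.56456863  -1.84477661  -1.11776032] -105.69791392131938
[[-0.4 -0.4]
 [ 0.5 -0.7]
 [-0.  -0.1]
 [ 0.1  0.1]
 [ 0.7 -0.2]
 [-0.5  0.9]
 [ 0.4 -0.2]
 [ 0.9  0.4]]
rack [ 5.11231142e+02 -2.17125493e+02 -6.91129468e-02] -3.9598801599581446
[[ 0.2 -1. ]
 [-0.8 -1. ]
 [ 0.8  0.5]
 [ 0.1  0.6]
 [ 0.9 -1.3]
 [-0.7  0.4]
 [ 0.3 -0.4]]
```

View pics/a1.png

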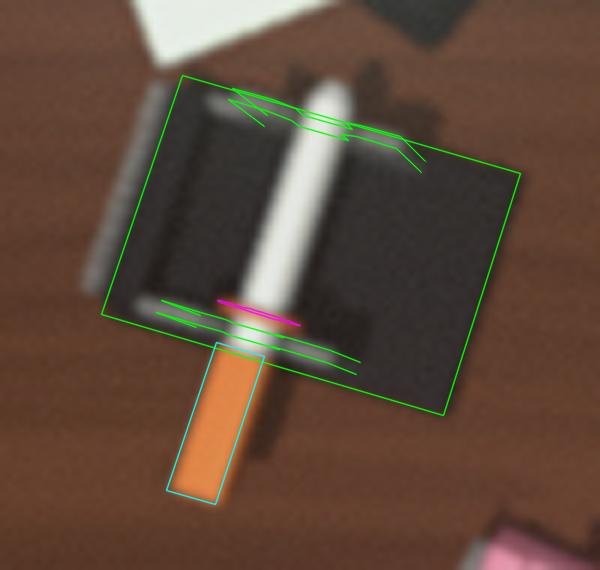

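View pics/b1.png

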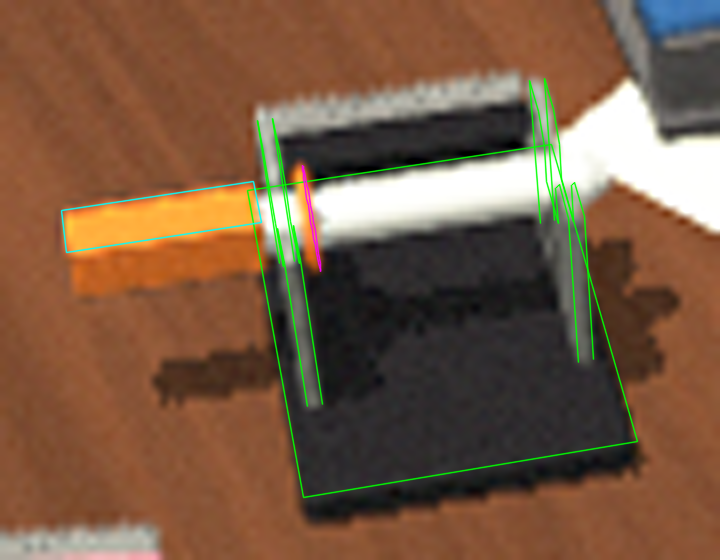

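View pics/c1.png

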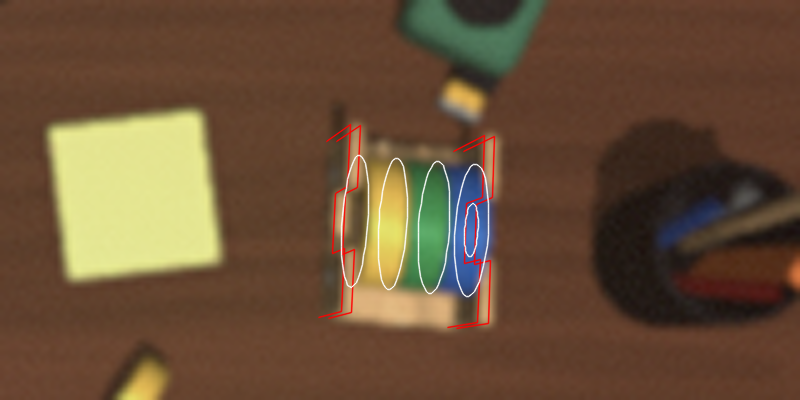

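View pics/d1.png

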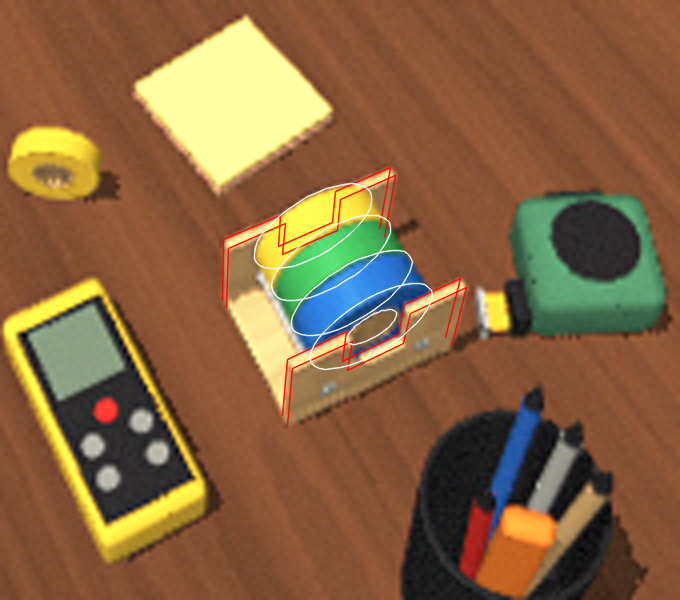

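```bash
sed -i "s/P\[2\]==62/P[2]>=60/; s/(A,(198,498),(0,-110.25,62))/(A,(170,488),(-10,-110.25,72)),(A,(221,506),(10,-110.25,72)),(A,(214,344),(-10,-50.25,72)),(A,(272,353),(10,-50.25,72))/; s/(B,(70,252),(0,-110.25,62))/(B,(66,212),(-10,-110.25,72)),(B,(76,296),(10,-110.25,52))/" fit.py
python3 fit.py; python3 - <<'E'
from h import *
f=np.load('fit.npz');d=f['d'];k=f['k']
s=env.observe();R=s['tool_rot']
g=Rz(d[2])@np.array([0,-34.25-46+d[3],0])+[d[0],d[1],62]
print('grip',g,'spindle heading',np.degrees(d[2])+90)
P=s['position']*1e3
tcp=g+[0,0,-18.7]
print('delta tool',R.T@(tcp-P),R.T@(tcp+[0,0,60]-P),'heading tool x',np.degrees(np.arctan2(-R[1,0],-R[0,0])))
for n,z,r,c in(('bottle',.1,145,342),('pink',.05,300,290),('pot',.1,237,482)):print(n,atz('top',(r,c),z))
E
```

```text
disp [ 5.45746039e+02  2.29465912e+02 -1.83597000e+00  2.16351770e-01] -105.1933322987715
[[-0.3 -0.5]
 [ 0.7 -0.4]
 [ 0.3 -0. ]
 [-0.4 -0.4]
 [-0.4  0.6]
 [ 0.4 -1. ]
 [-0.1  0.1]
 [ 0.9 -0.2]
 [-0.5  0.8]
 [ 0.1 -0.4]
 [ 0.8  0.3]
 [ 0.8  0.6]]
rack [ 5.11231142e+02 -2.17125493e+02 -6.91129468e-02] -3.9598801599581446
[[ 0.2 -1. ]
 [-0.8 -1. ]
 [ 0.8  0.5]
 [ 0.1  0.6]
 [ 0.9 -1.3]
 [-0.7  0.4]
 [ 0.3 -0.4]]
grip [468.5098068  250.44088002  62.        ] spindle heading -15.193332298771494
delta tool [-377.38756561 -176.08547055  188.03968916] [-377.38934284 -176.08494149  128.03968919] heading tool x -16.60735796896647
bottle [ 0.71839782 -0.02036825  0.1       ]
pink [0.35366816 0.09897512 0.05      ]
pot [ 0.50202647 -0.34297778  0.1       ]Traceback (most recent call last):
  File "fit.py", line 27, in <module>
    overlay('top',I,(180,275,190,290),'pics/a1.png',6,im['top']);overlay('side',I,(145,215,215,305),'pics/b1.png',8,im['side'])
                                                                 ~~~~~~~^^^^^^^^^^^^^^^^^^^^^^^^^^^^^^^^^^^^^^^^^^^^^^^^^^^^^^^
  File "h.py", line 43, in overlay
    e=proj(c,Rz(a)@w+[x,y,0]);u.append((int(round((e[1]-c0+.5)*k)),int(round((e[0]-r0+.5)*k))))
  File "h.py", line 11, in proj
    f,cx,cy,E=cam(c);X=E[:3,:3]@np.asarray(P)+E[:3,3];return np.array([cy-f*X[1]/-X[2],cx+f*X[0]/-X[2]])
              ~~~^^^
  File "h.py", line 4, in cam
    k=env.get_calibration(c);E=k['extrinsics'];f=200/np.tan(np.radians(k['fovy']/2));return f,k['cx'],k['cy'],E
ValueError: time passes only in moves, steps and waits
```

View pics/a1.png

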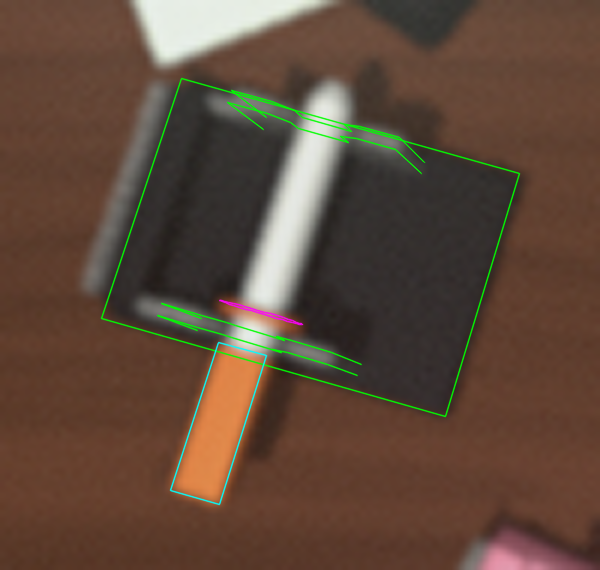

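Candidates: grip = orange bar at top (224,248) (other orange: knife in pot (488,243), not it); dispenser = black/grey at top (240,220), not the pink one (290,300); yellow roll = rack's left roll at top (417,235), not the small one (366,269). The crop confirms the orange grip on the black dispenser.

```bash
python3 - <<'E'
from rig import env
import pickle
pickle.dump({c:env.get_calibration(c) for c in('side','top')},open('cal.pkl','wb'))
E
sed -i "s/k=env.get_calibration(c);E/k=CAL[c];E/; s/^from rig import env/from rig import env\nimport pickle\nCAL=pickle.load(open('cal.pkl','rb'))/" h.py; head -8 h.py
```

```text
import numpy as np, cv2
from rig import env
import pickle
CAL=pickle.load(open('cal.pkl','rb'))
def cam(c):
    k=CAL[c];E=k['extrinsics'];f=200/np.tan(np.radians(k['fovy']/2));return f,k['cx'],k['cy'],E
def ray(c,p):
    f,cx,cy,E=cam(c);r,q=p
```

move_arm:
  moves:
    - [-25, -12, 5, 0]
    - [-60, -28, 15, 0]
    - [-100, -47, 25, 0]
    - [-140, -65, 40, 0]
    - [-180, -84, 55, -0.005]
    - [-220, -103, 70, -0.01]
    - [-260, -121, 85, -0.015]
    - [-295, -138, 100, -0.02]
    - [-325, -152, 110, -0.025]
    - [-350, -163, 118, -0.025]
    - [-368, -172, 124, -0.025]
    - [-377, -176, 128, -0.025]
    - [-377, -176, 128, -0.025]
    - [-377, -176, 128, -0.025]
  grip: 0

```text
time_s: 2.8
position: [0.4676, 0.2512, 0.1035]
tool_rot: [[-0.965, 0.261, -0.0], [0.261, 0.965, 0.0], [0.0, 0.0, -1.0]]
ft_force: [-0.2, -0.0, -0.2]
grip_width: 0.0853
```

```bash
python3 - <<'E'
from h import *
s=env.observe();print(s['position'],s['qvel'])
ims={c:env.get_image(c) for c in('side','top')}
f=np.load('fit.npz');d=f['d'];dp=(d[0]/1e3,d[1]/1e3,d[2])
overlay('top',[],(180,275,190,290),'pics/e.png',6,ims['top'])
overlay('side',[(disp_lines(),dp,(0,255,0))],(115,215,205,305),'pics/f.png',6,ims['side'])
E
```

```text
[0.46764669 0.25116476 0.10348741] [ 0.76267843 -0.54324059  0.0255046   0.11001381 -0.08797147 -0.01002129]
```

View pics/f.png

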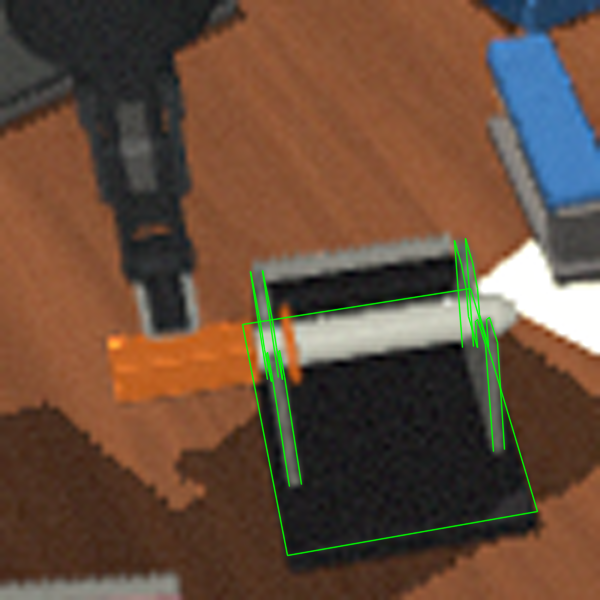

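View pics/e.png

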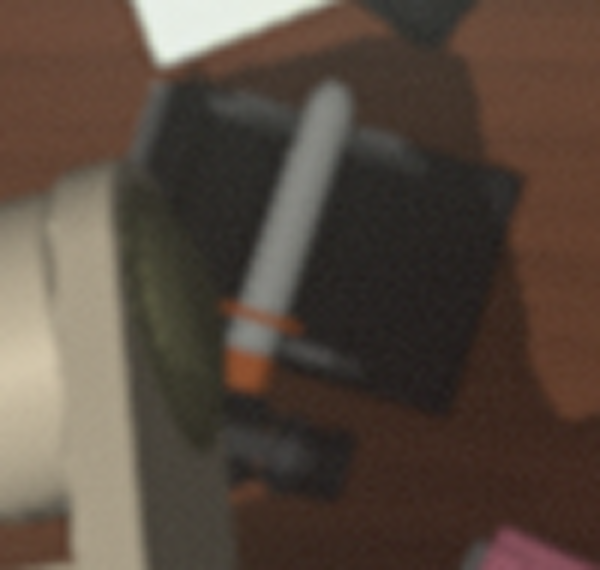

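The open fingers stand above the grip (side crop (165,330)). Descend straddling it.

move_arm:
  moves:
    - [0, 0, 10, 0]
    - [-1, 0, 25, 0]
    - [-1, 0, 40, 0]
    - [-1, 0, 52, 0]
    - [-1, 0, 60, 0]
    - [-1, 0, 60, 0]
    - [-1, 0, 60, 0]
    - [-1, 0, 60, 0]

```text
time_s: 3.7
position: [0.4694, 0.2505, 0.0439]
tool_rot: [[-0.965, 0.262, 0.001], [0.262, 0.965, 0.0], [-0.001, 0.001, -1.0]]
ft_force: [0.1, 0.5, -1.0]
grip_width: 0.0851
```

move_arm:
  moves:
    - [0, 0, 0, 0]
    - [0, 0, 0, 0]
    - [0, 0, 0, 0]
    - [0, 0, 0, 0]
    - [0, 0, 0, 0]
    - [0, 0, 0, 0]
    - [0, 0, 0, 0]
    - [0, 0, 0, 0]
  grip: 0.7
  grip_force: 20

```text
time_s: 4.5
position: [0.4691, 0.2504, 0.0433]
tool_rot: [[-0.965, 0.262, -0.0], [0.262, 0.965, -0.0], [0.0, -0.0, -1.0]]
ft_force: [-0.2, 0.3, 0.1]
grip_width: 0.0253
```

move_arm:
  moves:
    - [0, 0, 0, 0]
    - [0, 0, 0, 0]
    - [0, 0, 0, 0]
    - [0, 0, 0, 0]
    - [0, 0, 0, 0]
  grip: 1
  grip_force: 20

```text
time_s: 5.0
position: [0.4691, 0.2504, 0.0434]
tool_rot: [[-0.965, 0.262, 0.0], [0.262, 0.965, -0.0], [-0.0, -0.0, -1.0]]
ft_force: [0.8, 0.7, 1.1]
grip_width: 0.0197
```

```bash
python3 - <<'E'
from h import *
s=env.observe();print(s['position'],s['q'],s['ft_force'],s['wrist_torque'],s['grip_width'])
overlay('side',[],(115,215,205,305),'pics/g.png',6)
E
```

```text
[0.46913006 0.25037972 0.04336288] [ 1.53249223e+01  3.23291037e+01  9.20471912e+01 -2.89676636e-03
  5.56201625e+01 -5.95016214e+01] [0.78799193 0.65508535 1.09517606] [-0.08113104  0.01013307 -0.02225414] 0.019679817608968222
```

View pics/g.png

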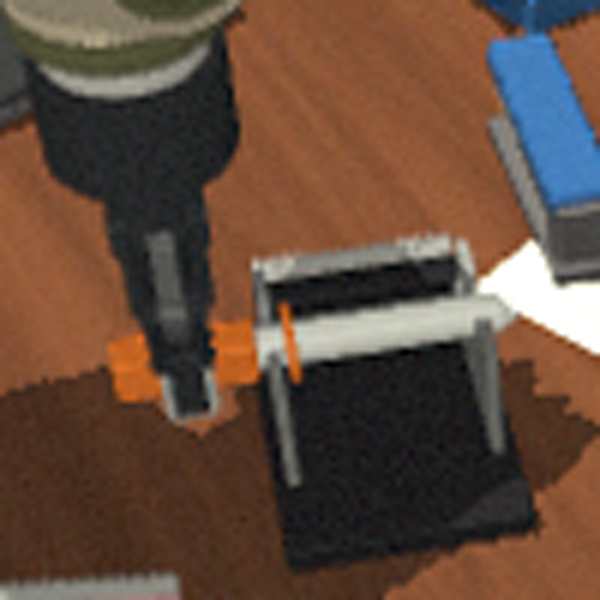

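The pads hold the middle of the grip (190,375) with almost no side force. Tighten, then lift slowly.

move_arm:
  moves:
    - [0, 0, 0, 0]
    - [0, 0, 0, 0]
    - [0, 0, 0, 0]
  grip: 1
  grip_force: 110

```text
time_s: 5.35
position: [0.4692, 0.2504, 0.0435]
tool_rot: [[-0.965, 0.262, 0.0], [0.262, 0.965, 0.0], [-0.0, 0.0, -1.0]]
ft_force: [-0.7, -0.3, 2.0]
grip_width: 0.0184
```

move_arm:
  moves:
    - [0, 0, -2, 0]
    - [0, 0, -5, 0]
    - [0, 0, -10, 0]
    - [0, 0, -18, 0]
    - [0, 0, -28, 0]
    - [0, 0, -40, 0]
    - [0, 0, -52, 0]
    - [0, 0, -64, 0]
    - [0, 0, -76, 0]
    - [0, 0, -86, 0]
    - [0, 0, -94, 0]
    - [0, 0, -98, 0]
    - [0, 0, -100, 0]
    - [0, 0, -100, 0]

```text
time_s: 6.75
position: [0.469, 0.2504, 0.1433]
tool_rot: [[-0.965, 0.262, -0.0], [0.262, 0.965, -0.0], [0.0, -0.0, -1.0]]
ft_force: [-0.5, 0.5, -0.8]
grip_width: 0.0183
```

```bash
python3 - <<'E'
from h import *
s=env.observe();print(s['position'],s['tool_rot'],s['ft_force'],s['wrist_torque'],s['grip_width'])
f=np.load('fit.npz');d=f['d'];dp=(d[0]/1e3,d[1]/1e3,d[2])
R=s['tool_rot'];h=np.arctan2(-R[1,0],-R[0,0]);z=s['position'][2]*1e3+18.7;print(np.degrees(h),z)
L=np.array([((-30,0,z),(142,0,z)),((46,-17,z),(46,17,z)),((46,0,z-17),(46,0,z+17))])/1e3
overlay('side',[(L,(*s['position'][:2],h),(0,255,0))],(85,205,205,315),'pics/i.png',5)
E
```

```text
[0.46904727 0.25039114 0.14326746] [[-9.65146123e-01  2.61711509e-01 -2.18287337e-04]
 [ 2.61711524e-01  9.65146143e-01 -4.12833587e-05]
 [ 1.99874851e-04 -9.69727851e-05 -9.99999975e-01]] [-0.45818435  0.54663497 -0.79145678] [0.05822173 0.09578091 0.00306616] 0.0183130145176575
-15.171642493951817 161.96745933787363
```

View pics/i.png

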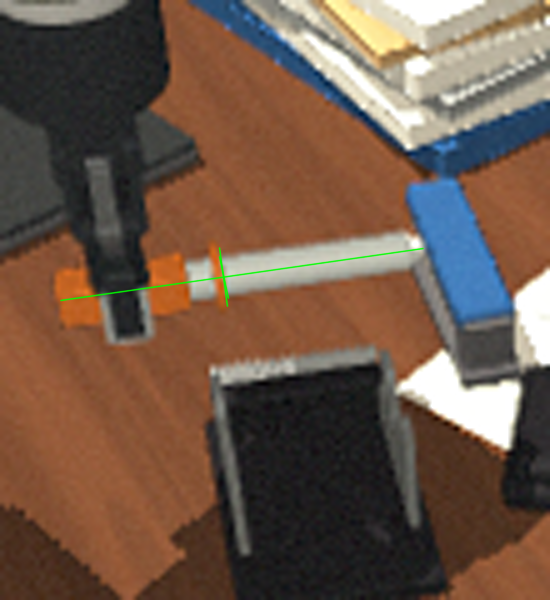

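The spindle is held level; the model line lies on it (flange at (218,275), tip at (415,243), about 3 mm farther back than nominal). Now swing to the free end of the rack.

move_arm:
  moves:
    - [-2, -3, 0, 0.015]
    - [-6, -11, 0, 0.06]
    - [-12, -23, 0, 0.13]
    - [-19, -38, 0, 0.21]
    - [-27, -53, 0, 0.295]
    - [-35, -69, 0, 0.38]
    - [-43, -85, 0, 0.47]
    - [-51, -101, 0, 0.56]
    - [-59, -117, 0, 0.65]
    - [-67, -133, 0, 0.74]
    - [-75, -149, 0, 0.83]
    - [-83, -165, 0, 0.92]
    - [-91, -181, 0, 1.01]
    - [-99, -197, 0, 1.1]
    - [-107, -213, 0, 1.18]
    - [-114, -227, 0, 1.26]
    - [-120, -238, 0, 1.32]
    - [-124, -246, 0, 1.36]
    - [-125, -249, 0, 1.375]
    - [-125, -249, 0, 1.375]

```text
time_s: 8.8
position: [0.5245, -0.0229, 0.1432]
tool_rot: [[0.07, 0.998, -0.0], [0.998, -0.07, 0.0], [0.0, -0.0, -1.0]]
ft_force: [1.3, 0.7, -1.2]
grip_width: 0.0182
```

move_arm:
  moves:
    - [0, 0, 0, 0]
    - [0, 0, 10, 0]
    - [0, 0, 25, 0]
    - [0, 0, 45, 0]
    - [0, 0, 60, 0]
    - [0, 0, 70, 0]
    - [0, 0, 75, 0]
    - [0, 0, 75, 0]
    - [0, 0, 75, 0]

```text
time_s: 9.7
position: [0.5249, -0.0226, 0.0687]
tool_rot: [[0.069, 0.998, 0.001], [0.998, -0.069, -0.0], [-0.0, 0.001, -1.0]]
ft_force: [-0.2, 0.0, -0.7]
grip_width: 0.0182
```

```bash
cat > chk.py <<'E'
from h import *
import sys
s=env.observe();print(s['time_s'],s['position'],s['ft_force'],s['wrist_torque'],s['grip_width'],s['q'])
k=np.load('fit.npz')['k'];kp=(k[0]/1e3,k[1]/1e3,k[2])
R=s['tool_rot'];h=np.arctan2(-R[1,0],-R[0,0]);z=s['position'][2]*1e3+18.7;print('heading',np.degrees(h),'z',z)
p=Rz(-k[2])@(s['position']-[kp[0],kp[1],0])*1e3;print('grip in rack',p,'rel heading',np.degrees(h-k[2]))
L=np.array([((-30,0,z),(142,0,z)),((46,-17,z),(46,17,z)),((46,0,z-17),(46,0,z+17))])/1e3
I=[(L,(*s['position'][:2],h),(0,255,0)),(rack_lines(),kp,(0,0,255)),(np.concatenate([circ(28.3,13,48),circ(-28.3,13,48)]),kp,(255,255,255))]
t=sys.argv[1]
overlay('side',I,(230,370,270,400),f'pics/{t}s.png',4)
overlay('top',I,(190,270,330,450),f'pics/{t}t.png',6)
E
python3 chk.py j
```

```text
9.7 [ 0.52487123 -0.02262941  0.06872778] [-0.23240517  0.03329807 -0.71619102] [ 0.05894667 -0.04137164 -0.02316449] 0.018244865716827353 [-1.53928190e+01  2.96744326e+01  9.16899317e+01  4.39044743e-04
  5.85872450e+01 -1.14486985e+01]
heading -93.94435302426332 z 87.42777509995526
grip in rack [1.76028324e-01 1.94973713e+02 6.87277751e+01] rel heading -89.98447286430519
```

View pics/js.png

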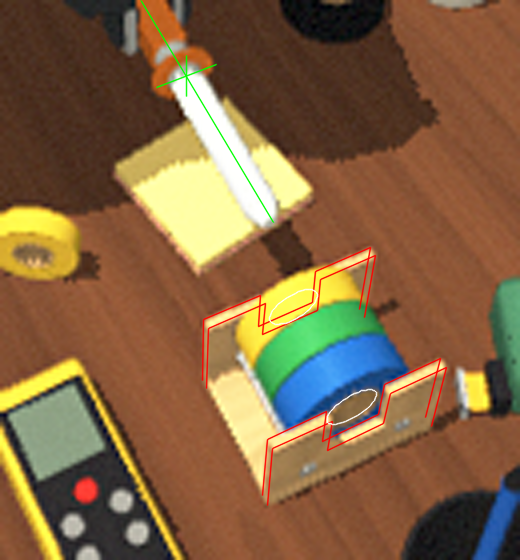

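View pics/jt.png

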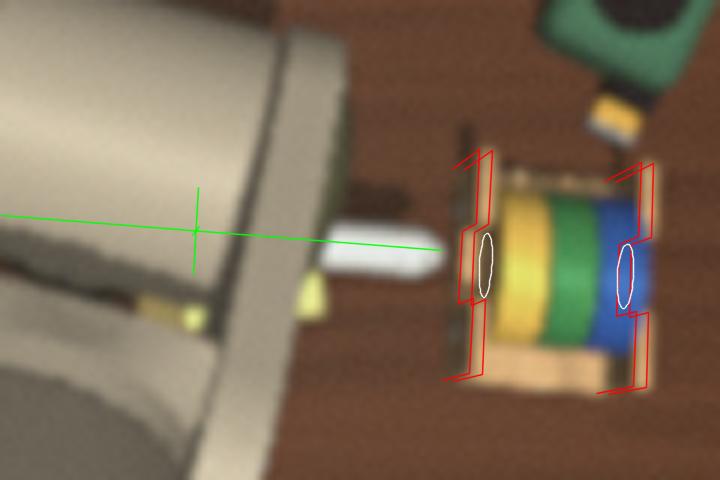

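```bash
python3 - <<'E'
from h import *
s=env.observe()
k=np.load('fit.npz')['k'];kp=(k[0]/1e3,k[1]/1e3,k[2])
R=s['tool_rot'];h=np.arctan2(-R[1,0],-R[0,0]);z=s['position'][2]*1e3+18.7
L=[]
for yy,zz in((9,0),(-9,0),(0,9),(0,-9)): L.append(((43,yy,z+zz),(131,yy,z+zz)))
L=np.array(L+[((131,0,z),(139,0,z))])/1e3
M=np.concatenate([circ(y,r,48) for y in(28.3,-28.3) for r in(13,32)])
I=[(L,(*s['position'][:2],h),(0,255,0)),(M,kp,(0,0,255))]
overlay('side',I,(245,350,305,385),'pics/k.png',7)
E
```

View pics/k.png

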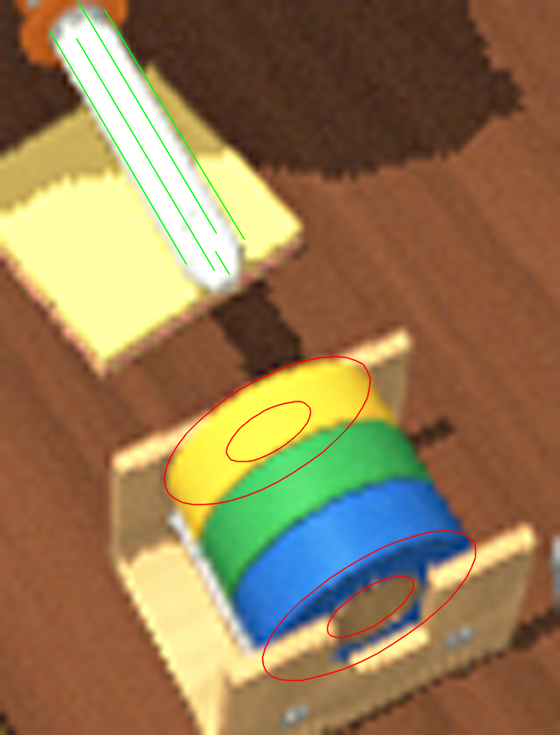

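```bash
python3 - <<'E'
from h import *
from scipy.optimize import minimize
s=env.observe()
R=s['tool_rot'];h=np.arctan2(-R[1,0],-R[0,0]);P0=s['position']*1e3+[0,0,18.7]
im=env.get_image('side');hsv=cv2.cvtColor(im,cv2.COLOR_RGB2HSV).astype(int)
m=((hsv[...,1]<60)&(hsv[...,2]>110));m[:245]=0;m[300:]=0;m[:,:308]=0;m[:,348:]=0
n,l,st,c=cv2.connectedComponentsWithStats(m.astype(np.uint8));i=1+np.argmax(st[1:,4]);m=l==i
print(st[i])
t=np.linspace(0,2*np.pi,25)
def mod(dx,dh,dz):
    pts=[]
    for x,r in((0,9),(88,9),(96,4)):
        for a in t: pts.append((x+46+dx,r*np.cos(a),r*np.sin(a)))
    p=(Rz(h+dh)@np.array(pts).T).T+P0+[0,0,dz]
    q=np.array([proj('side',v/1e3) for v in p]);S=16
    M=np.zeros((400,640),np.uint8);hull=cv2.convexHull(np.round(q[:,::-1]*S).astype(np.int32));cv2.fillConvexPoly(M,hull,255,cv2.LINE_AA,4);return M
def show(M,fn):
    v=cv2.resize(im[245:350,305:385,::-1],None,fx=7,fy=7,interpolation=cv2.INTER_NEAREST)
    for A,col in((M>127,(0,255,0)),(m,(0,0,255))):
        cs,_=cv2.findContours(cv2.resize(A[245:350,305:385].astype(np.uint8),None,fx=7,fy=7,interpolation=cv2.INTER_NEAREST),0,1);cv2.drawContours(v,cs,-1,col,1)
    cv2.imwrite(fn,v)
M=mod(0,0,0);show(M,'pics/l.png')
def cen(A):
    r,c=np.nonzero(A);return np.array([r.mean(),c.mean()])
for a in range(255,298,6):
    r1=np.nonzero(M[a]>127)[0];r2=np.nonzero(m[a])[0];print(a,r1.min() if len(r1) else 0,r1.max() if len(r1) else 0,r2.min() if len(r2) else 0,r2.max() if len(r2) else 0)
E
```

```text
[312 246  27  41 391]
255 315 325 315 324
261 318 329 318 328
267 322 333 322 331
273 325 336 325 334
279 329 340 329 338
285 333 340 333 338
291 0 0 0 0
297 0 0 0 0
```

View pics/l.png

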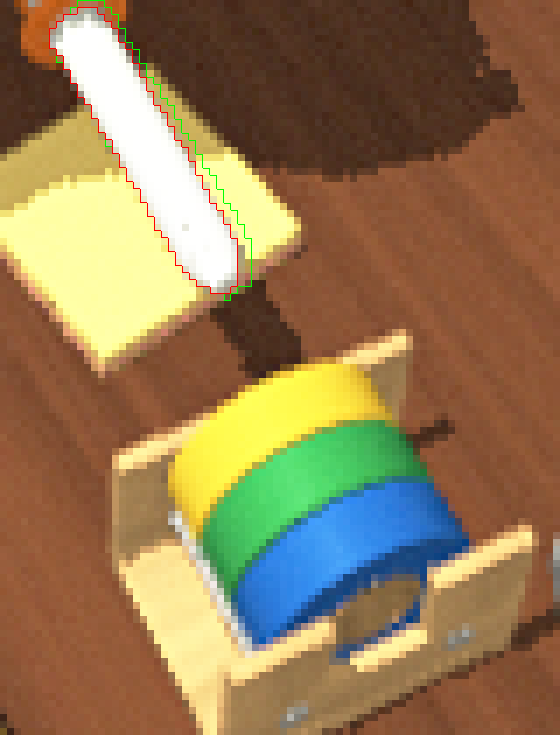

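Rod outline is 0.5–0.7 px left of the model, rolls 0.8 px right of theirs in the side view, none relative in the top view; I correct +1.5 mm in x. The tip (212,290) stands clear before the yellow roll's plate.

move_arm:
  moves:
    - [0, 0.5, 8, 0]
    - [0, 1, 18, 0]
    - [0, 1.5, 28, 0]
    - [0, 1.5, 35, 0]
    - [0, 1.5, 39, 0]
    - [0, 1.5, 39, 0]
    - [0, 1.5, 39, 0]
    - [0, 1.5, 39, 0]

```text
time_s: 10.7
position: [0.5263, -0.0228, 0.0296]
tool_rot: [[0.069, 0.998, 0.001], [0.998, -0.069, -0.0], [-0.0, 0.001, -1.0]]
ft_force: [0.1, -0.7, -1.1]
grip_width: 0.0186
```

```bash
python3 chk.py m
```

```text
10.7 [ 0.52629659 -0.02278975  0.0296471 ] [ 0.12002474 -0.74404456 -1.05709767] [ 0.10233822 -0.0187952   0.01217938] 0.018585263291030593 [-1.53673197e+01  3.31817740e+01  9.35815948e+01 -8.60301095e-04
  5.31961814e+01 -1.14161976e+01]
heading -93.95060990542669 z 48.34709819018177
grip in rack [  1.60905964 194.91218368  29.64709819] rel heading -89.99072974546856
```

View pics/ms_raw.png

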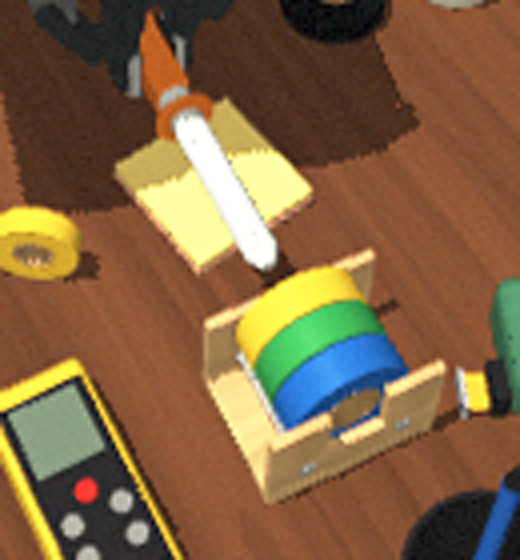

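View pics/mt.png

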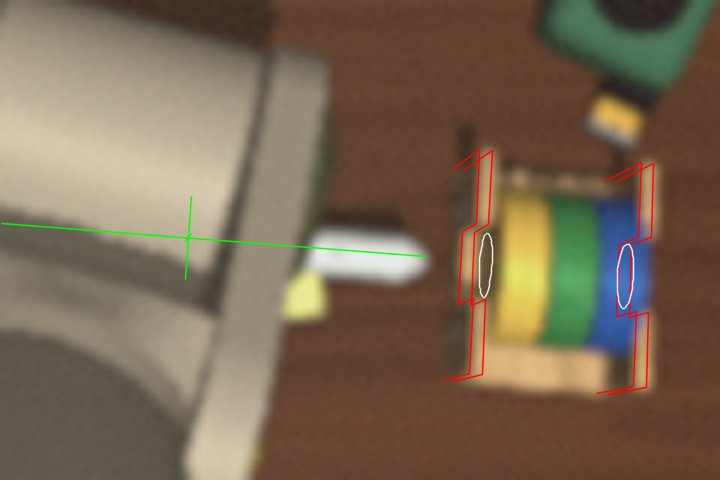

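```bash
python3 - <<'E'
from h import *
s=env.observe()
k=np.load('fit.npz')['k'];kp=(k[0]/1e3,k[1]/1e3,k[2])
R=s['tool_rot'];h=np.arctan2(-R[1,0],-R[0,0]);z=s['position'][2]*1e3+18.7
M=np.concatenate([circ(y,r,48) for y in(28.3,-28.3) for r in(13,32)]+[circ(-35,13,48)])
L=np.array([((10,0,z),(240,0,z))])/1e3
t=np.linspace(0,2*np.pi,25)
q=[]
for x,r in((46,17),(46,9),(134,9),(142,4)):
    p=[(x,r*np.cos(a),z+r*np.sin(a)) for a in t];q+=list(zip(p,p[1:]))
I=[(L,(*s['position'][:2],h),(0,255,0)),(np.array(q)/1e3,(*s['position'][:2],h),(255,0,255)),(M,kp,(0,0,255)),(rack_lines(),kp,(0,0,255))]
overlay('side',I,(250,355,305,385),'pics/n.png',7)
E
```

```text
(no output)
```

View pics/n.png

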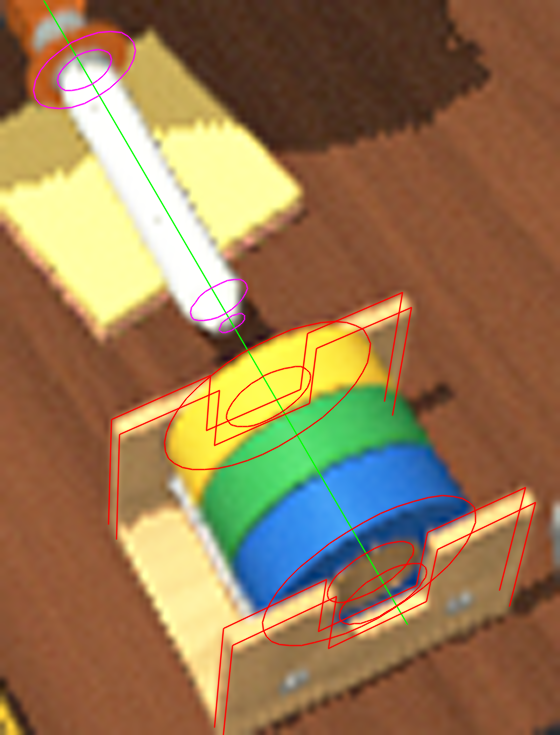

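```bash
cat > rod.py <<'E'
from h import *
from scipy.optimize import least_squares
s=env.observe()
R=s['tool_rot'];h=np.arctan2(-R[1,0],-R[0,0]);P0=s['position']*1e3+[0,0,18.7]
t=np.linspace(0,2*np.pi,25)
def mod(c,dy,dyaw,dz,dp,dx):
    pts=[]
    for x,r in((0,9),(88,9),(96,4)):
        for a in t: pts.append((x+46+dx,r*np.cos(a),r*np.sin(a)))
    p=np.array(pts);p[:,2]+=np.sin(dp)*p[:,0];p[:,1]+=dy
    p=(Rz(h+dyaw)@p.T).T+P0+[0,0,dz]
    q=np.array([proj(c,v/1e3) for v in p]);S=4
    M=np.zeros((400*S,640*S),np.uint8);hull=cv2.convexHull(np.round((q[:,::-1]+.5)*S).astype(np.int32));cv2.fillConvexPoly(M,hull,255);return cv2.resize(M,(640,400),interpolation=cv2.INTER_AREA)/255.
def obs(c):
    im=env.get_image(c)
    sd=env.silhouettes(c,'spindle');print(c,[(d['conf'],d['point'],d['region'].sum()) for d in sd[:2]])
    hsv=cv2.cvtColor(im,cv2.COLOR_RGB2HSV).astype(int)
    m=((hsv[...,1]<70)&(hsv[...,2]>100))
    return im,m
E
cat > rod2.py <<'E'
from rod import *
for c,box in(('side',(255,305,308,350)),('top',(215,245,383,405))):
    im,m=obs(c);r0,r1,c0,c1=box
    z=np.zeros_like(m);z[r0:r1,c0:c1]=m[r0:r1,c0:c1]
    n,l,st,_=cv2.connectedComponentsWithStats(z.astype(np.uint8));m=l==1+np.argmax(st[1:,4])
    M=mod(c,0,0,0,0,0)
    P=proj(c,(P0+Rz(h)@np.array([46,0,0]))/1e3);Q=proj(c,(P0+Rz(h)@np.array([142,0,0]))/1e3)
    u=(Q-P)/np.linalg.norm(Q-P);v=np.array([-u[1],u[0]])
    def prof(A):
        r,cc=np.nonzero(A>.01);w=A[r,cc];d=np.stack([r,cc],1)-P;a=d@u;b=d@v;o=[]
        for lo in np.arange(0,np.linalg.norm(Q-P),5):
            k=(a>=lo)&(a<lo+5)
            if w[k].sum()>8:o.append((lo+2.5,round((b[k]*w[k]).sum()/w[k].sum(),2),round(w[k].sum()/5,1)))
        return o
    print(c,'u',u,'v',v,'len',np.linalg.norm(Q-P));print(' obs',[tuple(map(float,x)) for x in prof(m*1.)]);print(' mod',[tuple(map(float,x)) for x in prof(M)])
E
python3 rod2.py
```

```text
side [(0.92, [263.8, 322.9], np.int64(643))]
side u [0.86363312 0.50412085] v [-0.50412085  0.86363312] len 41.78859977073337
 obs [(2.5, -0.59, 8.6), (7.5, -0.56, 8.4), (12.5, -0.49, 8.6), (17.5, -0.53, 8.6), (22.5, -0.65, 8.8), (27.5, -0.71, 8.8), (32.5, -0.7, 9.2), (37.5, -0.95, 8.6), (42.5, -1.04, 2.6)]
 mod [(2.5, -0.05, 8.9), (7.5, 0.02, 8.9), (12.5, 0.02, 8.9), (17.5, 0.05, 8.9), (22.5, 0.04, 9.1), (27.5, 0.12, 9.5), (32.5, 0.05, 9.4), (37.5, 0.02, 9.2), (42.5, 0.07, 3.0)]
top [(0.59, [234.2, 391.7], np.int64(128))]
top u [0.07814728 0.99694183] v [-0.99694183  0.07814728] len 39.57330818454818
 obs [(22.5, -0.96, 5.2), (27.5, -0.89, 8.8), (32.5, -1.12, 8.4), (37.5, -0.82, 7.4)]
 mod [(2.5, -0.21, 7.4), (7.5, -0.12, 7.7), (12.5, -0.17, 7.5), (17.5, -0.17, 7.5), (22.5, -0.15, 7.5), (27.5, -0.14, 7.5), (32.5, -0.07, 7.5), (37.5, -0.05, 6.2)]
```

```bash
cat > rolls.py <<'E'
from h import *
from scipy.optimize import minimize
k=np.load('fit.npz')['k']
t=np.linspace(0,2*np.pi,49)
S=4
def render(c,dx,dy,da,box):
    r0,r1,c0,c1=box
    lab=np.zeros(((r1-r0)*S,(c1-c0)*S),np.uint8)
    def pj(p):
        p=(Rz(k[2]+da)@np.array(p,float).T).T+[k[0]+dx,k[1]+dy,0]
        q=np.array([proj(c,v/1e3) for v in p]);return np.round((q[:,::-1]+.5-[c0,r0])*S).astype(np.int32)
    def plate(y):
        for ya in (y-2.5,y+2.5):
            o=[(-45,0),(-45,60),(-15,60),(-15,30),(15,30),(15,60),(45,60),(45,0)]
            cv2.fillPoly(lab,[pj([(a,ya,z) for a,z in o])],0)
        for a,b in((-45,-15),(15,45)):
            cv2.fillConvexPoly(lab,cv2.convexHull(pj([(x,y+q,60) for x in(a,b) for q in(-2.5,2.5)])),0)
    def roll(y,l):
        cv2.fillConvexPoly(lab,cv2.convexHull(pj([(32*np.cos(a),y+q,48+32*np.sin(a)) for a in t for q in(-9,9)])),l)
    cy=19.3
    if c=='side':
        plate(32.5);roll(cy,1);roll(0,2);roll(-cy,3)
        cv2.fillPoly(lab,[pj([(13*np.cos(a),-cy-9,48+13*np.sin(a)) for a in t])],0);plate(-32.5)
    else:
        plate(-32.5);roll(-cy,3);roll(0,2);roll(cy,1)
        cv2.fillPoly(lab,[pj([(13*np.cos(a),cy+9,48+13*np.sin(a)) for a in t])],0);plate(32.5)
    return np.stack([cv2.resize((lab==i)*255.,(c1-c0,r1-r0),interpolation=cv2.INTER_AREA)/255 for i in(1,2,3)],-1)
def seg(im,box):
    r0,r1,c0,c1=box
    h=cv2.cvtColor(im[r0:r1,c0:c1],cv2.COLOR_RGB2HSV).astype(int);H,Sa,V=[h[...,i] for i in range(3)]
    y=(H>21)&(H<38)&(Sa>150)&(V>110);g=(H>45)&(H<85)&(Sa>110)&(V>50);b=(H>95)&(H<125)&(Sa>130)&(V>40)
    return np.stack([y,g,b],-1)*1.
if __name__=='__main__':
    im=np.load('im0.npz')
    for c,box in(('side',(288,358,318,388)),('top',(215,255,405,445))):
        o=seg(im[c],box)
        f=lambda p:((render(c,p[0],p[1],p[2]/30,box)-o)**2).sum()
        f2=lambda p:f([p[0],p[1],0])
        r2=minimize(f2,[0,0],method='Nelder-Mead',options=dict(initial_simplex=[[0,0],[3,0],[0,3]]))
        r=minimize(f,[*r2.x,0],method='Nelder-Mead',options=dict(initial_simplex=[[*r2.x,0],[r2.x[0]+2,r2.x[1],0],[r2.x[0],r2.x[1]+2,0],[*r2.x,1]]))
        print(c,o.sum((0,1)),f([0,0,0]),r2.x,r2.fun,r.x[:2],np.degrees(r.x[2]/30),r.fun)
        m=render(c,*r2.x,0,box);v=np.concatenate([o,m],1);cv2.imwrite(f'pics/seg_{c}.png',cv2.resize((v*255).astype(np.uint8),None,fx=5,fy=5,interpolation=cv2.INTER_NEAREST))
E
python3 rolls.py
```

```text
side [322. 311. 417.] 158.46484375 [-0.12029314 -1.10093021] 106.90234375 [-0.12029314 -1.10093021] 0.0 106.90234375
top [ 67. 151. 163.] 287.640625 [ 0.16230583 -0.80778122] 276.73046875 [ 0.16230583 -0.80778122] 0.0 276.73046875
```

```bash
cd pics; python3 -c "
import cv2,numpy as np
a=cv2.imread('seg_side.png');b=cv2.imread('seg_top.png');print(a.shape,b.shape)
w=max(a.shape[1],b.shape[1]);p=lambda x:cv2.copyMakeBorder(x,0,0,0,w-x.shape[1],0)
cv2.imwrite('seg.png',np.concatenate([p(a),p(b)],0))"
```

```text
(350, 700, 3) (200, 400, 3)
```

View pics/seg.png

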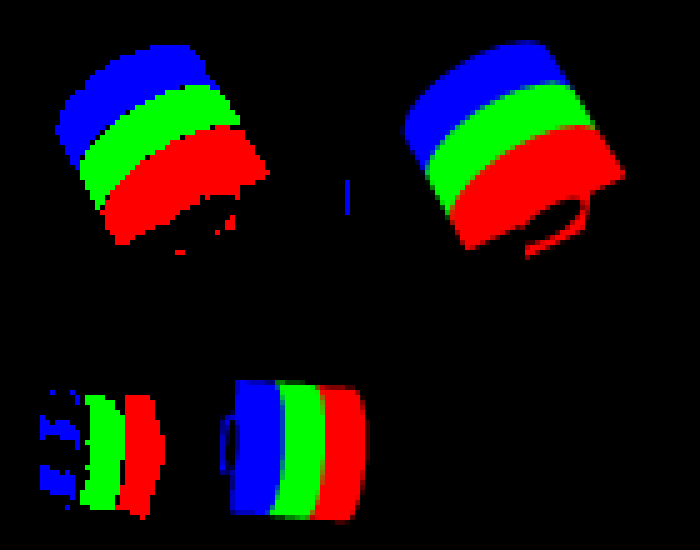

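Rolls fit within 1 mm of the model in both views; the rod shows about 2 mm toward −x. Shift +1.7 mm in x and begin the insertion, watching forces.

move_arm:
  moves:
    - [0, 1, 0, 0]
    - [0, 1.7, 0, 0]
    - [-6, 1.7, 0, 0]
    - [-12, 1.7, 0, 0]
    - [-18, 1.7, 0, 0]
    - [-24, 1.7, 0, 0]
    - [-29, 1.7, 0, 0]
    - [-34, 1.7, 0, 0]
    - [-38, 1.7, 0, 0]
    - [-40, 1.7, 0, 0]
    - [-40, 1.7, 0, 0]

```text
time_s: 12.15
position: [0.525, -0.063, 0.0293]
tool_rot: [[0.069, 0.998, -0.0], [0.998, -0.069, 0.0], [0.0, -0.0, -1.0]]
ft_force: [0.1, -0.4, -1.2]
grip_width: 0.0185
```

```bash
python3 chk.py o
```

```text
12.15 [ 0.52501345 -0.06296515  0.02931252] [ 0.12487883 -0.40379112 -1.16195353] [ 0.03580786 -0.05036153 -0.02043269] 0.018540670526214595 [-1.96777475e+01  3.33635769e+01  9.32432509e+01 -1.41586991e-04
  5.33942633e+01 -1.57105707e+01]
heading -93.96709235707718 z 48.012524190119386
grip in rack [  3.10340748 154.74408825  29.31252419] rel heading -90.00721219711905
```

View pics/os_raw.png

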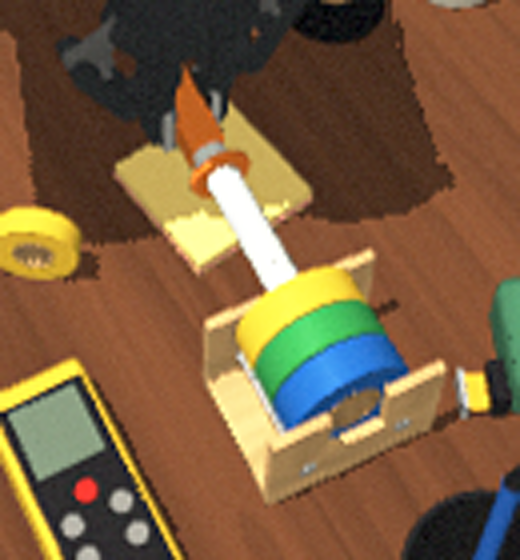

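View pics/ot_raw.png

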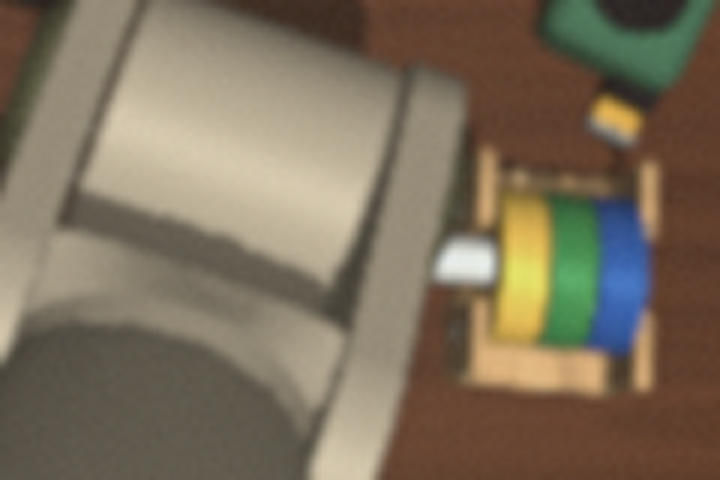

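The tip has entered the yellow core (side (290,275)) with no contact force and the rolls unmoved. Continue.

move_arm:
  moves:
    - [-4, 0, 0, 0]
    - [-8, 0, 0, 0]
    - [-12, 0, 0, 0]
    - [-16, 0, 0, 0]
    - [-20, 0, 0, 0]
    - [-24, 0, 0, 0]
    - [-28, 0, 0, 0]
    - [-32, 0, 0, 0]
    - [-36, 0, 0, 0]
    - [-36, 0, 0, 0]

```text
time_s: 13.25
position: [0.5225, -0.0992, 0.0293]
tool_rot: [[0.069, 0.998, 0.0], [0.998, -0.069, -0.0], [-0.0, 0.0, -1.0]]
ft_force: [0.0, 0.7, -0.7]
grip_width: 0.0185
```

```bash
python3 chk.py p
```

```text
13.25 [ 0.52254542 -0.09919088  0.02932152] [ 0.04421799  0.67648267 -0.71598941] [ 0.11150497  0.05848699 -0.05110861] 0.01849057324552548 [-2.35090955e+01  3.35782002e+01  9.27385209e+01 -4.73410612e-03
  5.36776358e+01 -1.95221891e+01]
heading -93.9841025994418 z 48.02151935923512
grip in rack [  3.14294782 118.4344067   29.32151936] rel heading -90.02422243948365
```

View pics/ps_raw.png

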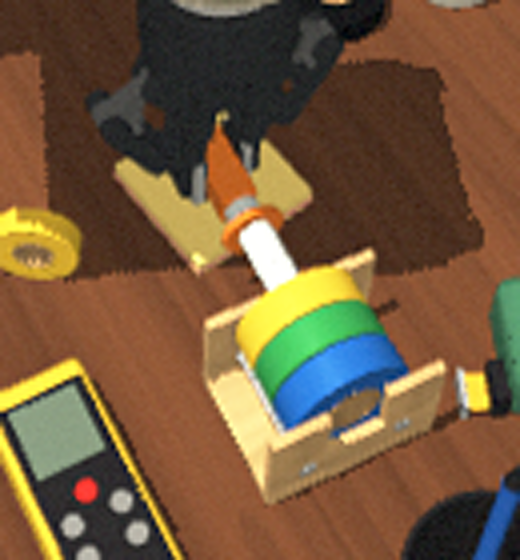

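move_arm:
  moves:
    - [-4, 0, 0, 0]
    - [-8, 0, 0, 0]
    - [-12, 0, 0, 0]
    - [-16, 0, 0, 0]
    - [-20, 0, 0, 0]
    - [-24, 0, 0, 0]
    - [-28, 0, 0, 0]
    - [-31, 0, 0, 0]
    - [-33, 0, 0, 0]
    - [-34, 0, 0, 0]
    - [-34, 0, 0, 0]

```text
time_s: 14.45
position: [0.5202, -0.1327, 0.0293]
tool_rot: [[0.069, 0.998, -0.0], [0.998, -0.069, -0.0], [-0.0, -0.0, -1.0]]
ft_force: [0.3, 0.0, -0.0]
grip_width: 0.018
```

```bash
python3 chk.py r
```

```text
14.45 [ 0.52018064 -0.13266093  0.02932218] [ 0.3198922   0.0189392  -0.03820884] [0.06983231 0.02991393 0.00269538] 0.0180234883499929 [-2.69497386e+01  3.39285071e+01  9.19189323e+01 -1.13894320e-03
  5.41533725e+01 -2.29911646e+01]
heading -93.9579070582323 z 48.02217981189516
grip in rack [ 3.09517931 84.88094697 29.32217981] rel heading -89.99802689827415
```

View pics/rs_raw.png

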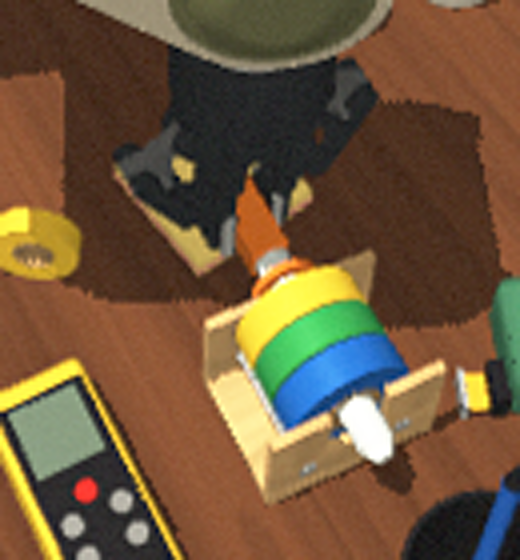

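View pics/rt_raw.png

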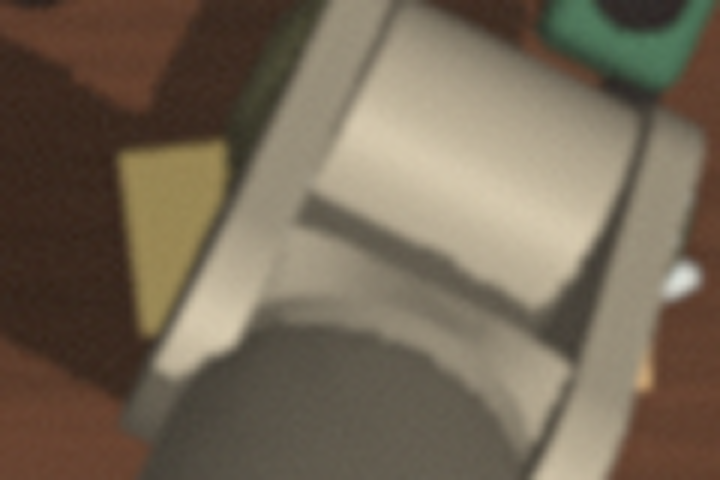

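The tip emerges from the blue core (side (370,430)), rolls undisturbed, forces nil. Three mm more toward the plate, then lift slowly.

move_arm:
  moves:
    - [-1, 0, 0, 0]
    - [-2, 0, 0, 0]
    - [-3, 0, 0, 0]
    - [-3, 0, 0, 0]
    - [-3, 0, 0, 0]

```text
time_s: 15.05
position: [0.52, -0.1356, 0.0293]
tool_rot: [[0.069, 0.998, 0.0], [0.998, -0.069, 0.0], [0.0, 0.0, -1.0]]
ft_force: [-0.2, 0.5, -1.1]
grip_width: 0.0182
```

move_arm:
  moves:
    - [0, 0, -1, 0]
    - [0, 0, -2, 0]
    - [0, 0, -3, 0]
    - [0, 0, -4, 0]
    - [0, 0, -5, 0]
    - [0, 0, -6, 0]
    - [0, 0, -8, 0]
    - [0, 0, -10, 0]
    - [0, 0, -12, 0]
    - [0, 0, -14, 0]
    - [0, 0, -14, 0]

```text
time_s: 16.15
position: [0.5201, -0.1356, 0.0437]
tool_rot: [[0.069, 0.998, 0.001], [0.998, -0.069, -0.0], [-0.0, 0.001, -1.0]]
ft_force: [-0.6, -0.6, -3.1]
grip_width: 0.0185
```

```bash
python3 chk.py u
```

```text
16.15 [ 0.52013414 -0.13563926  0.04365187] [-0.59082589 -0.56403099 -3.1470124 ] [0.20265579 0.03502276 0.01998712] 0.018482639607938157 [-2.72423569e+01  3.27158397e+01  9.11094829e+01  6.84510220e-05
  5.61402541e+01 -2.32901007e+01]
heading -93.95229804915446 z 62.35186562940707
grip in rack [ 3.25447261 81.90651647 43.65186563] rel heading -89.99241788919633
```

View pics/us_raw.png

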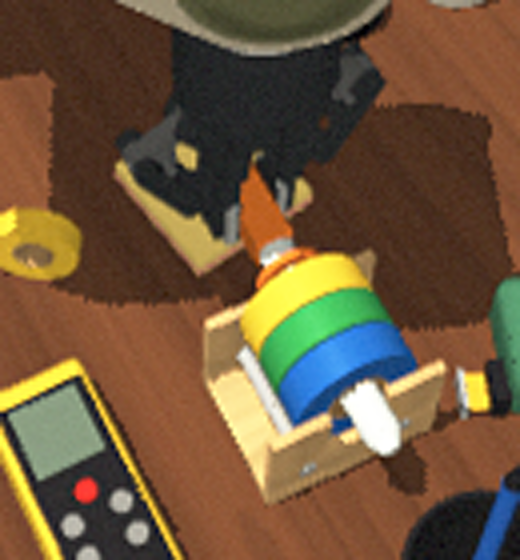

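All three hang on the rod, clear of the bars; vertical load 3.1 N. Raise, then back away gently.

move_arm:
  moves:
    - [0, 0, -3, 0]
    - [0, 0, -9, 0]
    - [0, 0, -17, 0]
    - [0, 0, -25, 0]
    - [0, 0, -33, 0]
    - [0, 0, -41, 0]
    - [0, 0, -49, 0]
    - [0, 0, -57, 0]
    - [1, 0, -65, 0]
    - [3, 0, -73, 0]
    - [6, 0, -81, 0]
    - [10, 0, -88, 0]
    - [15, 0, -94, 0]
    - [20, 0, -98, 0]
    - [25, 0, -100, 0]
    - [29, 0, -100, 0]
    - [32, 0, -100, 0]
    - [34, 0, -100, 0]
    - [35, 0, -100, 0]
    - [35, 0, -100, 0]

```text
time_s: 18.25
position: [0.5224, -0.1006, 0.1432]
tool_rot: [[0.069, 0.998, -0.0], [0.998, -0.069, 0.0], [0.0, -0.0, -1.0]]
ft_force: [0.7, -0.0, -3.2]
grip_width: 0.0183
```

```bash
sed 's/(230,370,270,400)/(180,320,270,400)/' chk.py > chk2.py; python3 chk2.py v
```

```text
18.25 [ 0.52238513 -0.10063784  0.14319536] [ 0.65438268 -0.01693371 -3.2498255 ] [ 0.27240401 -0.02679613  0.07878986] 0.01833333412077906 [-2.36645825e+01  2.47435906e+01  8.53390632e+01  1.25060269e-04
  6.99303078e+01 -1.97127682e+01]
heading -93.95185766128222 z 161.89535716096987
grip in rack [  3.08296186 116.97982724 143.19535716] rel heading -89.99197750132407
```

View pics/vs.png

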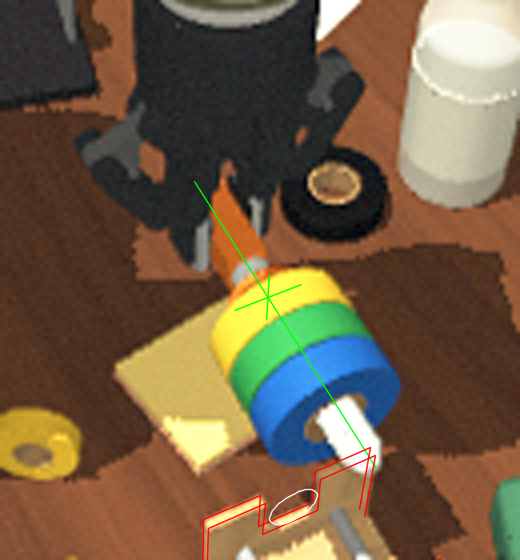

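Rolls sit against the flange end, rod level (tip (368,460) on the model line), load 3.2 N. Swing back slowly.

move_arm:
  moves:
    - [1, 0, 0, -0.003]
    - [4, -1, 0, -0.012]
    - [8, -2, 0, -0.03]
    - [14, -3, 0, -0.05]
    - [21, -5, 0, -0.08]
    - [29, -6, 0, -0.115]
    - [38, -8, 0, -0.15]
    - [48, -11, 0, -0.19]
    - [58, -13, 0, -0.23]
    - [69, -15, 0, -0.275]
    - [80, -18, 0, -0.32]
    - [91, -20, 0, -0.365]
    - [103, -23, 0, -0.41]
    - [115, -26, 0, -0.455]
    - [127, -28, 0, -0.5]
    - [139, -31, 0, -0.55]
    - [151, -34, 0, -0.6]
    - [163, -36, 0, -0.645]
    - [174, -39, 0, -0.69]
    - [185, -41, 0, -0.735]

```text
time_s: 20.35
position: [0.494, 0.0877, 0.1433]
tool_rot: [[-0.621, 0.784, -0.0], [0.784, 0.621, 0.0], [0.0, -0.0, -1.0]]
ft_force: [-0.1, -0.2, -3.0]
grip_width: 0.0181
```

```bash
cat > home.py <<'E'
from h import *
s=env.observe();R=s['tool_rot'];P=s['position']*1e3
d=np.array([469.13,250.38,P[2]])-P
print(s['time_s'],P,'tool delta',R.T@d,'spin',-(np.radians(-15.17)-np.arctan2(-R[1,0],-R[0,0])),s['ft_force'],s['wrist_torque'])
E
python3 home.py
```

```text
20.35 [494.03015302  87.65843336 143.3226538 ] tool delta [1.43024493e+02 8.15004310e+01 2.87780135e-03] spin -0.6362403635320095 [-0.07395802 -0.17347127 -2.95901623] [ 0.16136303  0.13254807 -0.01133812]
```

move_arm:
  moves:
    - [6, 3.5, 0, -0.03]
    - [14, 8, 0, -0.065]
    - [23, 13, 0, -0.105]
    - [33, 19, 0, -0.15]
    - [43, 24.5, 0, -0.195]
    - [53, 30, 0, -0.24]
    - [63, 36, 0, -0.285]
    - [73, 42, 0, -0.33]
    - [83, 47.5, 0, -0.375]
    - [93, 53, 0, -0.42]
    - [102, 58, 0, -0.46]
    - [111, 63, 0, -0.5]
    - [119, 68, 0, -0.535]
    - [126, 72, 0, -0.565]
    - [132, 75.5, 0, -0.59]
    - [137, 78, 0, -0.61]
    - [140, 80, 0, -0.625]
    - [142, 81, 0, -0.632]
    - [143, 81.5, 0, -0.636]
    - [143, 81.5, 0, -0.636]

```text
time_s: 22.35
position: [0.47, 0.2495, 0.1433]
tool_rot: [[-0.964, 0.266, -0.0], [0.266, 0.964, -0.0], [0.0, -0.0, -1.0]]
ft_force: [0.3, -0.8, -2.0]
grip_width: 0.0184
```

move_arm:
  moves:
    - [0, 0, 0, 0]
    - [0, 0, 0, 0]

```text
time_s: 22.55
position: [0.47, 0.2493, 0.1433]
tool_rot: [[-0.964, 0.266, -0.0], [0.266, 0.964, -0.0], [-0.0, -0.0, -1.0]]
ft_force: [0.4, 0.4, -2.6]
grip_width: 0.0184
```

```bash
python3 home.py; python3 - <<'E'
from h import *
s=env.observe()
d=np.load('fit.npz')['d'];dp=(d[0]/1e3,d[1]/1e3,d[2])
R=s['tool_rot'];h=np.arctan2(-R[1,0],-R[0,0]);z=s['position'][2]*1e3+18.7
L=np.array([((-30,0,z),(142,0,z)),((46,-17,z),(46,17,z)),((46,0,z-17),(46,0,z+17))])/1e3
overlay('side',[(L,(*s['position'][:2],h),(0,255,0))],(85,205,205,315),'pics/w.png',5)
overlay('top',[(L,(*s['position'][:2],h),(0,255,0))],(165,265,190,290),'pics/x.png',5)
E
```

```text
22.55 [470.02966094 249.33788529 143.32744534] tool delta [ 1.14436400e+00  7.65391336e-01 -6.90865249e-05] spin -0.004360514710662788 [ 0.39029391  0.42974839 -2.59416847] [0.06650199 0.20594488 0.02420325]
```

View pics/w.png

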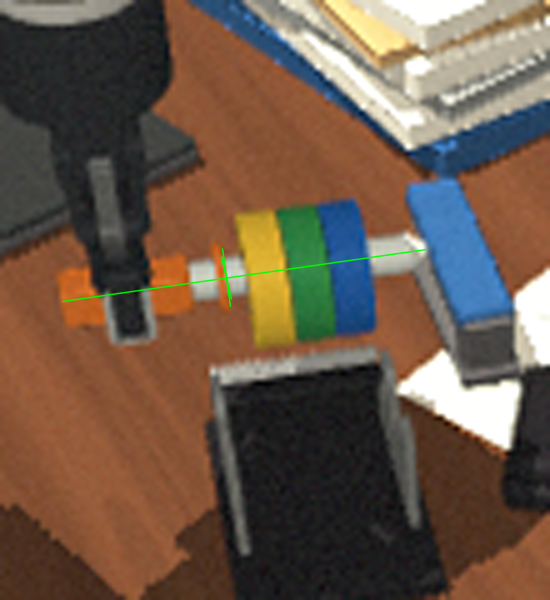

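View pics/x.png

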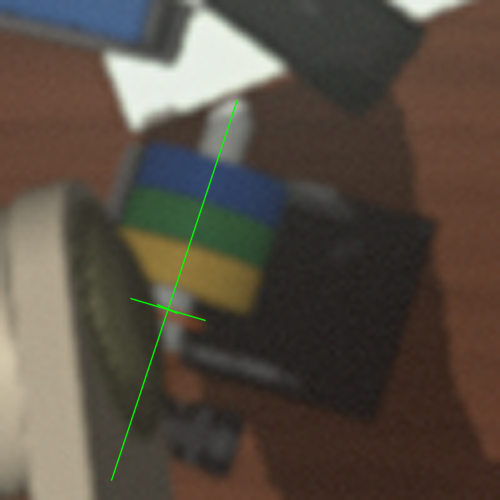

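The load arrived over the dispenser; in the side crop the stack runs (238–374) between flange (220) and tip (418). I measure the stack's place on the rod.

```bash
cat > stack.py <<'E'
from h import *
from scipy.optimize import minimize
s=env.observe();R=s['tool_rot'];h=np.arctan2(-R[1,0],-R[0,0]);P0=s['position']*1e3+[0,0,18.7]
im=env.get_image('side');box=(85,205,205,315);r0,r1,c0,c1=box;S=4;t=np.linspace(0,2*np.pi,49)
H=cv2.cvtColor(im[r0:r1,c0:c1],cv2.COLOR_RGB2HSV).astype(int);Hh,Sa,V=[H[...,i] for i in range(3)]
y=(Hh>18)&(Hh<38)&(Sa>120)&(V>90);g=(Hh>45)&(Hh<85)&(Sa>90)&(V>40);b=(Hh>95)&(Hh<125)&(Sa>110)&(V>40)
org=(Hh<16)&(Sa>190)&(V>150)
o=np.stack([y,g,b],-1)*1.;rr,cc=np.nonzero(~np.zeros_like(y))
# keep largest component of the union
n,l,st,_=cv2.connectedComponentsWithStats(o.any(-1).astype(np.uint8));
keep=np.zeros_like(y)
for i in range(1,n):
    pass
m=np.zeros_like(y);m[:, :75+0]=1
o[:, 76:]=0; o[:36]=0; o[72:]=0;o[:,:40]=0
def pj(p):
    p=(Rz(h)@np.array(p,float).T).T
    q=np.array([proj('side',(v+P0)/1e3) for v in p]);return np.round((q[:,::-1]+.5-[c0,r0])*S).astype(np.int32)
def render(p):
    dy,dx,dz=p   # along, lateral, z
    lab=np.zeros(((r1-r0)*S,(c1-c0)*S),np.uint8)
    for i,l in((2,3),(1,2),(0,1)):
        cv2.fillConvexPoly(lab,cv2.convexHull(pj([(dy+18.05*i+a,dx+32*np.cos(q),dz+32*np.sin(q)) for q in t for a in(0,18)])),l)
    return np.stack([cv2.resize((lab==i)*255.,(c1-c0,r1-r0),interpolation=cv2.INTER_AREA)/255 for i in(1,2,3)],-1)
f=lambda p:((render(p)-o)**2).sum()
best=min((minimize(lambda q:f([q[0],0,q[1]]),[a,-4],method='Nelder-Mead',options=dict(initial_simplex=[[a,-4],[a+3,-4],[a,0]])) for a in(46,52,58)),key=lambda r:r.fun)
print('yellow near face from grasp point',best.x,best.fun,o.sum((0,1)))
# flange and tip from cameras: overlay
M=render([best.x[0],0,best.x[1]])
cv2.imwrite('pics/st.png',cv2.resize((np.concatenate([o,M],1)*255).astype(np.uint8),None,fx=3,fy=3))
L=[]
a0=best.x[0]
for x,r in((43,17),(46,17),(88+46,9),(142,4),(139,4)):
    p=[(x,r*np.cos(q),r*np.sin(q)) for q in t];L+=list(zip(p,p[1:]))
L=(np.array(L)+[0,0,P0[2]])/1e3
overlay('side',[(L,(P0[0]/1e3,P0[1]/1e3,h),(0,255,0))],(120,170,230,305),'pics/st2.png',10,im)
E
python3 stack.py
```

```text
yellow near face from grasp point [55.72095633 -4.21979237] 42.1953125 [237. 209. 206.]
```

View pics/st2.png

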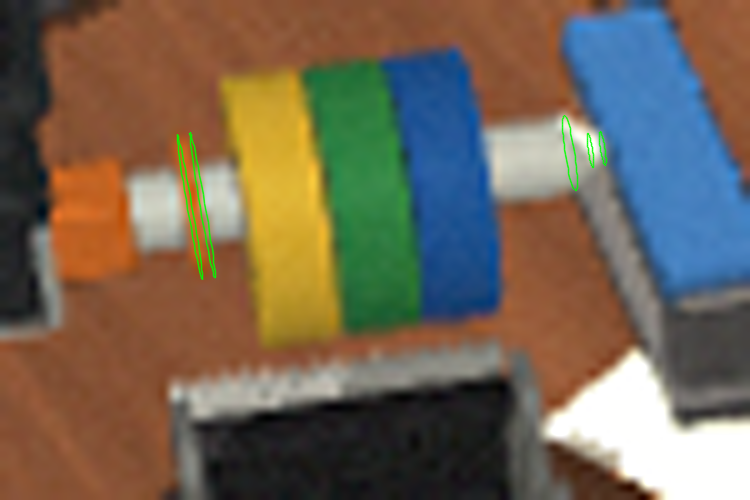

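View pics/st.png

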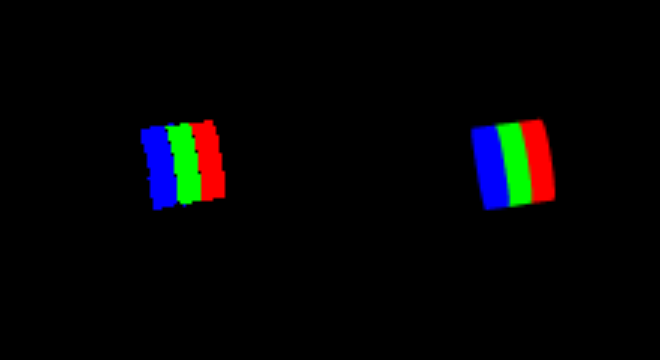

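The stack spans x ≈ 11–68 mm on the rod (limit 72), spindle un-slipped. Correct the pose to the recorded grasp pose, and go down to just above the slots.

move_arm:
  moves:
    - [0.5, 0.4, 0, -0.002]
    - [1.1, 0.8, 2, -0.004]
    - [1.1, 0.8, 6, -0.004]
    - [1.1, 0.8, 12, -0.004]
    - [1.1, 0.8, 19, -0.004]
    - [1.1, 0.8, 26, -0.004]
    - [1.1, 0.8, 33, -0.004]
    - [1.1, 0.8, 40, -0.004]
    - [1.1, 0.8, 47, -0.004]
    - [1.1, 0.8, 54, -0.004]
    - [1.1, 0.8, 60, -0.004]
    - [1.1, 0.8, 64, -0.004]
    - [1.1, 0.8, 67, -0.004]
    - [1.1, 0.8, 69, -0.004]
    - [1.1, 0.8, 70, -0.004]
    - [1.1, 0.8, 70, -0.004]
    - [1.1, 0.8, 70, -0.004]

```text
time_s: 24.4
position: [0.4692, 0.2506, 0.0735]
tool_rot: [[-0.965, 0.262, 0.0], [0.262, 0.965, 0.0], [-0.0, 0.0, -1.0]]
ft_force: [0.7, -0.0, -2.5]
grip_width: 0.0185
```

```bash
python3 home.py; python3 - <<'E'
from h import *
overlay('side',[],(120,210,210,310),'pics/y.png',7)
overlay('top',[],(170,270,190,290),'pics/z.png',5)
E
```

```text
24.4 [469.22255249 250.60480141  73.48662569] tool delta [ 3.04935545e-02 -2.41188266e-01 -4.88877500e-05] spin -2.866534573331414e-05 [ 0.6638349  -0.02415653 -2.53525272] [ 0.04064746  0.27800434 -0.03791399]
```

View pics/y.png

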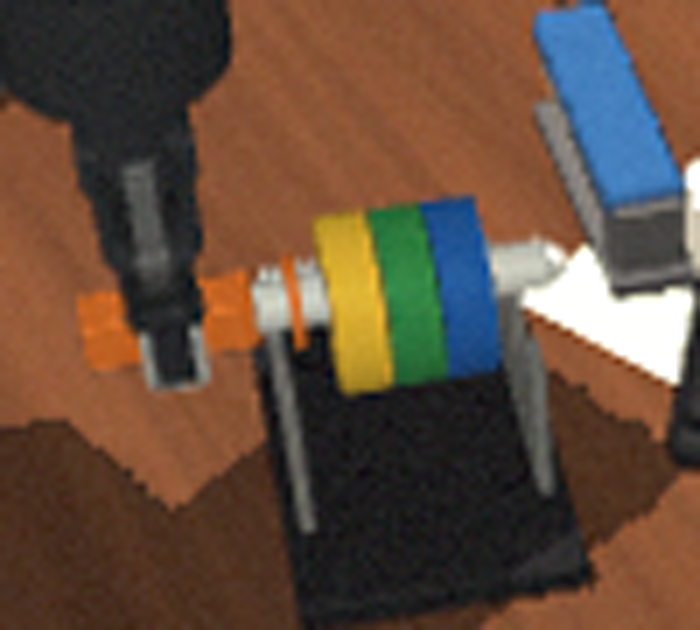

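View pics/z.png

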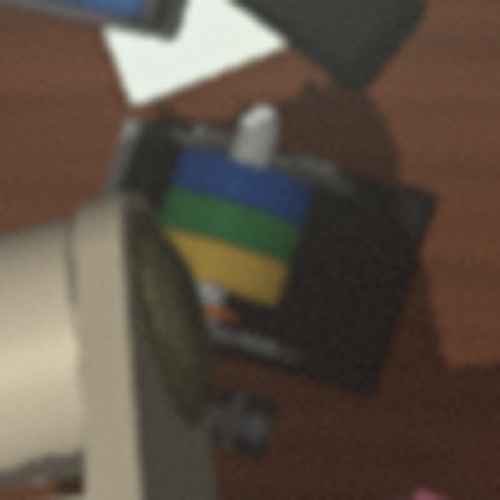

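The stack is between the cheeks, the rod over both slots (side (275,300) and (520,270)). Lower slowly, watching the force.

move_arm:
  moves:
    - [0, -0.1, 2, 0]
    - [0, -0.2, 4, 0]
    - [0, -0.2, 6, 0]
    - [0, -0.2, 8, 0]
    - [0, -0.2, 10, 0]
    - [0, -0.2, 12, 0]
    - [0, -0.2, 14, 0]
    - [0, -0.2, 16, 0]
    - [0, -0.2, 18, 0]
    - [0, -0.2, 20, 0]
    - [0, -0.2, 20, 0]

```text
time_s: 25.6
position: [0.4689, 0.2503, 0.053]
tool_rot: [[-0.965, 0.262, -0.001], [0.262, 0.965, -0.0], [0.0, -0.0, -1.0]]
ft_force: [0.3, -0.3, -3.0]
grip_width: 0.0184
```

move_arm:
  moves:
    - [0, 0, 1.5, 0]
    - [0, 0, 3, 0]
    - [0, 0, 4.5, 0]
    - [0, 0, 6, 0]
    - [0, 0, 7, 0]
    - [0, 0, 8, 0]
    - [0, 0, 8.5, 0]
    - [0, 0, 9, 0]
    - [0, 0, 9, 0]
    - [0, 0, 9, 0]

```text
time_s: 26.6
position: [0.4691, 0.2504, 0.0443]
tool_rot: [[-0.965, 0.262, -0.0], [0.262, 0.965, 0.0], [0.0, 0.0, -1.0]]
ft_force: [-0.2, -0.2, -2.8]
grip_width: 0.0187
```

```bash
python3 home.py; python3 - <<'E'
from h import *
overlay('side',[],(120,210,210,310),'pics/y2.png',7)
E
```

```text
26.6 [469.08499682 250.38957667  44.33157999] tool delta [-4.59409855e-02  2.53469809e-03 -6.99724987e-07] spin -2.2864512955356187e-05 [-0.19614253 -0.24554282 -2.7502706 ] [ 0.05289273  0.16594549 -0.00549814]
```

View pics/y2.png

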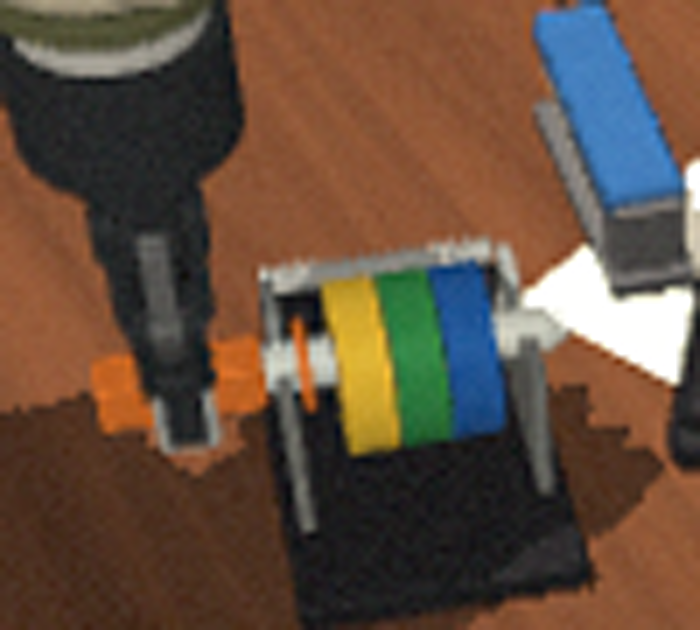

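1 mm still above home, load 2.8 N. Lower the last millimetre in half-millimetre steps until the load goes into the cradle.

move_arm:
  moves:
    - [0, 0, 0.3, 0]
    - [0, 0, 0.6, 0]
    - [0, 0, 0.8, 0]
    - [0, 0, 1, 0]
    - [0, 0, 1, 0]
    - [0, 0, 1, 0]

```text
time_s: 27.25
position: [0.4692, 0.2504, 0.0435]
tool_rot: [[-0.965, 0.262, 0.0], [0.262, 0.965, 0.0], [-0.0, 0.0, -1.0]]
ft_force: [-1.7, 0.3, 1.3]
grip_width: 0.0186
```

move_arm:
  moves:
    - [0, 0, 0.2, 0]
    - [0, 0, 0.4, 0]
    - [0, 0, 0.4, 0]

```text
time_s: 27.55
position: [0.4692, 0.2504, 0.0433]
tool_rot: [[-0.965, 0.262, 0.001], [0.262, 0.965, 0.0], [-0.001, 0.0, -1.0]]
ft_force: [-2.9, -1.2, 5.5]
grip_width: 0.018
```

```bash
python3 home.py
```

```text
27.55 [469.1955974  250.42100274  43.3123886 ] tool delta [ 5.25810995e-02 -5.67403635e-02 -4.40671990e-05] spin -1.2399946441365994e-05 [-2.85697594 -1.22839028  5.49788856] [-0.08492662  0.30809394 -0.06215752]
```

Contact at the recorded home height (43.3 mm), 5.5 N up: seated. Ease the grip, then open.

move_arm:
  moves:
    - [0, 0, 0, 0]
    - [0, 0, 0, 0]
    - [0, 0, 0, 0]
  grip: 1
  grip_force: 20

```text
time_s: 27.85
position: [0.4692, 0.2504, 0.0433]
tool_rot: [[-0.965, 0.262, 0.001], [0.262, 0.965, 0.0], [-0.001, 0.0, -1.0]]
ft_force: [-2.6, 0.3, 5.5]
grip_width: 0.0181
```

move_arm:
  moves:
    - [0, 0, 0, 0]
    - [0, 0, 0, 0]
    - [0, 0, 0, 0]
    - [0, 0, 0, 0]
    - [0, 0, 0, 0]
    - [0, 0, 0, 0]
    - [0, 0, 0, 0]
  grip: 0.4

```text
time_s: 28.55
position: [0.4691, 0.2504, 0.0429]
tool_rot: [[-0.965, 0.262, 0.0], [0.262, 0.965, 0.0], [-0.0, 0.0, -1.0]]
ft_force: [-0.5, -0.9, 0.7]
grip_width: 0.0514
```

```bash
python3 - <<'E'
from h import *
overlay('side',[],(120,210,210,310),'pics/y3.png',7)
E
```

```text
(no output)
```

View pics/y3.png

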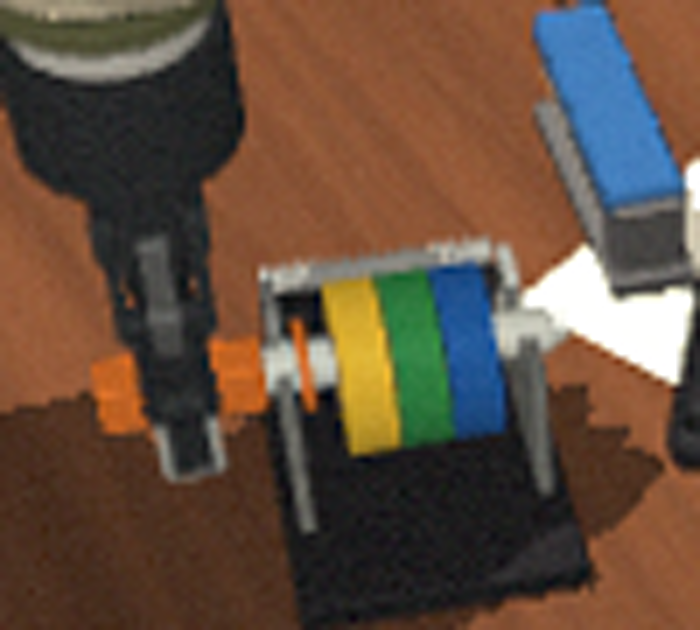

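Released and stable. Retreat upward.

move_arm:
  moves:
    - [0, 0, -3, 0]
    - [0, 0, -8, 0]
    - [0, 0, -15, 0]
    - [0, 0, -25, 0]
    - [0, 0, -38, 0]
    - [0, 0, -52, 0]
    - [0, 0, -66, 0]
    - [0, 0, -80, 0]
    - [0, 0, -95, 0]
    - [0, 0, -110, 0]
    - [10, 0, -125, 0]
    - [30, 0, -135, 0]
    - [55, 0, -140, 0]
    - [80, 0, -140, 0]
    - [100, 0, -140, 0]
    - [110, 0, -140, 0]
    - [115, 0, -140, 0]
    - [115, 0, -140, 0]

```text
time_s: 30.4
position: [0.3582, 0.2806, 0.1833]
tool_rot: [[-0.965, 0.261, 0.001], [0.261, 0.965, 0.0], [-0.001, 0.0, -1.0]]
ft_force: [0.2, -0.3, 0.2]
grip_width: 0.0512
```

```bash
python3 - <<'E'
from h import *
print(env.observe()['ft_force'],env.observe()['time_s'])
d=np.load('fit.npz')['d'];dp=(d[0]/1e3,d[1]/1e3,d[2])
im={c:env.get_image(c) for c in('side','top')}
fl=np.concatenate([circ(-34.25+d[3],17,62),circ(-34.25+72+d[3],32,58)])
overlay('side',[(fl,dp,(0,255,0))],(135,210,210,310),'pics/f1.png',7,im['side'])
overlay('top',[],(170,270,190,290),'pics/f2.png',5,im['top'])
cv2.imwrite('pics/side_end.png',im['side'][:,:,::-1])
E
```

```text
[ 0.20021391 -0.33914173  0.20558142] 30.4
```

View pics/f1.png

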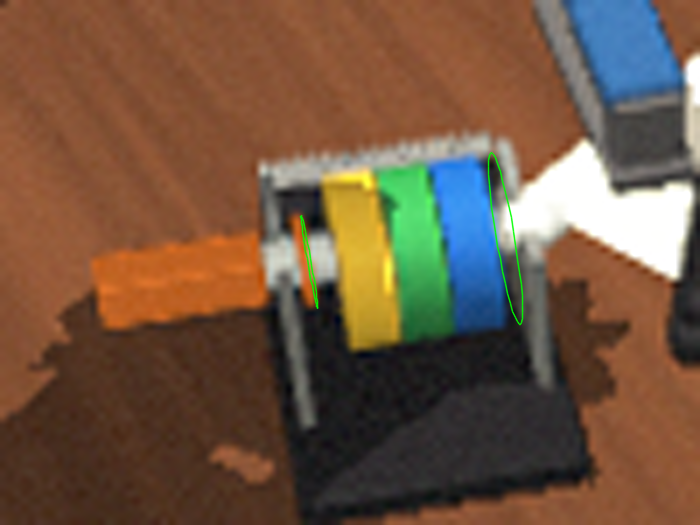

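View pics/f2.png

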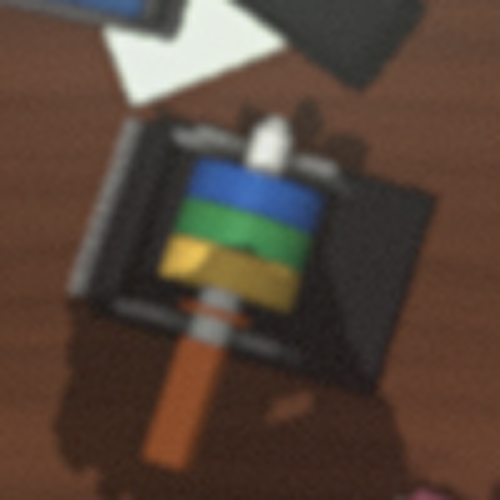

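View pics/side_end.png

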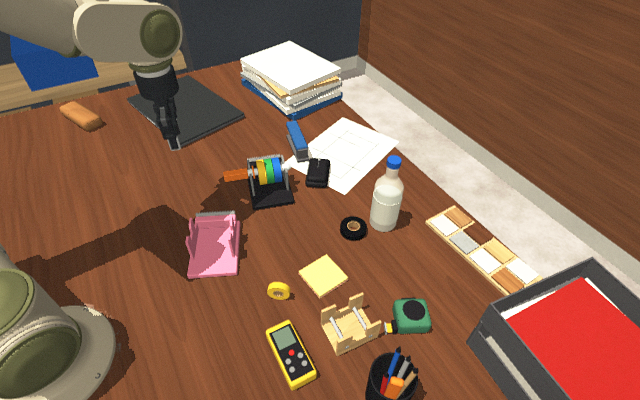

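The spindle is home with its flange inside the near cheek (300,262) and the rolls between the cheeks, clear of the far one. The rack is empty and the bystanders are unmoved.

```bash
python3 -c "
from rig import env
print(env.close_job())"
```

```text
the job is handed in; nothing more can be done
None
```

The dispenser is reloaded and the job is handed in at about 30 s, against the 67 s limit. I lifted the spindle out by its orange grip and ran it through the yellow, green and blue rolls from the note-pad end. Then I lifted all three off together, lowered the spindle back to the pose recorded at the first grasp, and let go.

**Last checks:**
- **Seating:** the spindle made contact at its recorded home height, with 5.5 N pushing up at the wrist. It did not visibly shift when released.
- **Rolls:** just before lowering they lay at about x 11–68 mm on the rod, within the 72 mm limit. The final pictures show all three between the cheeks, clear of the far one.
- **Surroundings:** the last side view shows the rack empty and nothing else visibly moved. The gripper is well clear.

**Disagreements:** the two cameras differed by about 2–3 mm on how the rod lined up with the rack, so I took a middle value, and the rod went in without touching. My colour measurement of the yellow roll in the top view was poor and I did not rely on it.

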